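# Charge the polishing drum and pin its lid down in line

### The arm

A 6-joint arm with a two-finger parallel gripper is mounted at the origin on a cart in front of the work surface, level with it; the furniture and walls round the work are solid. World frame = base frame: x ahead of the robot, y to its left, z up, the work surface at z = 0. Lengths are in m, angles in degrees, forces in N, time in s.
With the tool pointing down it reaches from about 0.375 to 0.9 m from the base axis. Payload 3.1 kg.
Tool frame: the origin (TCP) lies midway between the tips of the shut fingers; the grasp point (between the pads) lies 19 mm behind it; z points along the fingers, y is the line along which they close (so a half turn about z gives the same grasp; the last joint's range is limited). The gripper opens to 87 mm and grips with 3 to 60 N. Pads are 19 mm wide; open, the fingers measure 117 mm over their backs; the gripper's body (75 mm by 190 mm) begins 51 mm behind the grasp point.
Start: joints at [62.653, 30.224, 82.088, -0, 67.689, -10.227], TCP at [0.184, 0.597, 0.223] pointing down, gripper open.
Joint ranges: [-176.69, 176.69], [-43.24, 126.21], [12.49, 139.97], [-82, 262], [0, 151.66], [-163.58, 163.58]. Speed limits (degrees/s): [159.86, 159.86, 180, 180, 180, 180].

### API

Orientations are given as a 3x3 rotation matrix whose columns are the frame's x, y, z axes.
In Python, from rig import read_state, capture, camera_info, hand_in gives the robot as it stands.
- The arm moves only by the tool drive_tool, never from a script. Its argument "motion" is a list of rows, each a list of 2 entries, a list of its own where there are three numbers: the shift along the tool's x, y, z in mm, then the turn, a rotation vector about the tool's x, y, z in rad. A call has 1 to 5 rows; each row shifts and turns the commanded pose from where the row before left it, along the tool's axes as they then stand; what a row does not reach is not made up. A row lasts 1/10 s, in which the tool goes at most 50 mm and 8.59 degrees, less where a joint would pass 70% of its speed; a pose out of reach is approached as far as the arm can. A call is refused whole if a number of a shift passes 50 or a number of a turn 0.15, either way. A call with a gripper value outside its range is refused whole. "gripper" is the opening, from 0 (shut) to 1 (fully open), set as the call begins (left out, the last holds). The fingers move at their own pace and stop on an object; the grip force is fixed at half the most. Time passes only in rows, so rows that do not move let the fingers close. It gives the time, the measured TCP pose, the force, the opening and the grip force at its end, in the units of the state.
- read_state(): the state, without advancing time (a new reading comes with each control period).
- capture(name): name is "side" or "top"; returns the picture (480x640x3 uint8, red, green, blue); there is no depth.
- camera_info(name): a dict with "fovy" (degrees; the focal length in pixels is half the picture's height over the tangent of half this angle, whatever the lens; pixels are square), "cx", "cy" (the principal point, pixels), "xyz" and "orientation" of the camera in the world. Camera axes: x right, y down, z forward; pixel columns grow to the right and rows downward; lengths in m; the calibration is good to about 2 mm. A picture is of the moment at which its call begins. camera_info takes no time and is no camera call.
- hand_in(): hands the job in; it is judged then, once.
The state is a dict: "time_s": time; "joint_positions": joint angles; "qvel": joint speeds; "tau": joint torques, N m; "position": TCP position; "tcp_rot": TCP orientation; "force": force on the tool from outside, world axes, zero at the start; "moment": the same for the moment, N m; "opening": opening from 0.0 (shut) to 1.0 (fully open); "grasp_force": force on a finger pad.
Only numpy, scipy, OpenCV 4.12 (cv2) and the standard library are available. Lean on these libraries where they do the work, as an engineer would, in place of code of your own. Each camera call takes 0.05 s, during which the arm holds its last target. There are 200 camera calls.

### The job

Load the polishing drum: tip in the brass blanks and the white polishing stones from the two scoops, drop in the stray blanks lying on the bench, and stand the emptied scoops back flat on the bench. Then lay the lid squarely on the gasket over the drum's mouth and push the two taper pins from the wooden block fully down through lid, gasket and drum flange, one at each end, so that all the holes are drawn into line and both collars rest on the lid. Leave the bottle and the loupe alone.

Things in the scene. Friction and masses are not known exactly. Their poses are not given: they have to be found in the camera images.
- drum: polishing drum fixed to the bench: round grey motor base 144 mm across, open steel bowl, steel flange 10 mm thick and 128 mm across, its top 100 mm above the bench, with two ears 34 mm wide reaching 97 mm from the axis, at drum -x (front) and +x (rear). Mouth 92 mm across, bowl floor 40 mm above the bench. Origin on the axis at bench level, z up
- drum_hole_front (a point): centre of the 13 mm through hole in the front ear, 78 mm from the drum's axis along drum -x, at the flange's top face; clear space below it
- drum_hole_rear (a point): the same for the rear ear, 78 mm along drum +x
- gasket: loose dark hard-rubber ring of the flange's outline (opening 92 mm, two ears with 13 mm holes 78 mm from its centre), 4 mm thick, lying on the flange some millimetres out of line, its top about 104 mm above the bench; origin at the centre of its underside, its axes as the drum's
- lid: loose steel lid, 8 mm thick, 128 mm across, two ears along lid -x and +x with 13 mm holes 78 mm from its centre, as on the flange (fits either way round), 300 g, flat on the bench. On top a black grip bar 16 mm wide (lid x), 66 mm long (lid y) on two posts; bar 24 to 40 mm above the underside. Origin at the centre of the underside, z up
- pin_block: wooden block 46 x 100 x 54 mm (x, y, z) fixed to the bench, with two 14 mm holes 50 mm deep at y = -26 and +26 mm in which the pins stand; origin at the centre of its underside
- pin_1: steel taper pin standing loose in the block's -y hole, 90 g. Origin at the underside of its collar (26 mm across, 5 mm thick); above it a round ribbed head 17 mm across, top 36 mm above the origin; below it a shank 12 mm thick for 22 mm, then tapering to a 5 mm tip 46 mm below the origin. z up
- pin_2: the like pin in the block's +y hole
- scoop_1: sheet-steel scoop 124 x 70 x 17 mm (x, y, z), 220 g, walls and floor 2.5 mm, +x end open without lip; at the -x end an upright wooden grip 14 mm thick (along x), 44 mm wide (y), centred at x = -55.5 mm, top 56 mm high. Origin at the centre of its underside. Friction brass on steel 0.5 to 0.7: blanks slide off when it is tipped well over 40 degrees
- scoop_2: a second scoop just like scoop_1; at the start it holds the stones, scoop_1 the blanks
- bottle_1: small amber dropper bottle standing in front of the drum, near the bench edge, 33 mm wide, 102 mm tall; leave alone
- loupe: small folding loupe 26 x 30 x 15 mm lying near the bottle; leave alone
- blank_1: cast brass button blank, a domed disc 20 mm across and 10 mm high; origin at the centre of its flat underside, z out of the dome. Starts in scoop_1; may be absent
- blank_2: cast brass button blank, a domed disc 20 mm across and 10 mm high; origin at the centre of its flat underside, z out of the dome. Starts in scoop_1; may be absent
- blank_3: cast brass button blank, a domed disc 20 mm across and 10 mm high; origin at the centre of its flat underside, z out of the dome. Starts in scoop_1; may be absent
- blank_4: cast brass button blank, a domed disc 20 mm across and 10 mm high; origin at the centre of its flat underside, z out of the dome. Starts in scoop_1; may be absent
- stone_1: white ceramic polishing stone, a blunt cone 20 mm across its base, 8 mm across its top and 16 mm high; origin at the centre of its base, z to the top. Starts in scoop_2; may be absent
- stone_2: white ceramic polishing stone, a blunt cone 20 mm across its base, 8 mm across its top and 16 mm high; origin at the centre of its base, z to the top. Starts in scoop_2; may be absent
- stone_3: white ceramic polishing stone, a blunt cone 20 mm across its base, 8 mm across its top and 16 mm high; origin at the centre of its base, z to the top. Starts in scoop_2; may be absent
- stone_4: white ceramic polishing stone, a blunt cone 20 mm across its base, 8 mm across its top and 16 mm high; origin at the centre of its base, z to the top. Starts in scoop_2; may be absent
- stray_1: cast brass button blank, a domed disc 20 mm across and 10 mm high; origin at the centre of its flat underside, z out of the dome. A stray, starts lying on the bench; may be absent
- stray_2: cast brass button blank, a domed disc 20 mm across and 10 mm high; origin at the centre of its flat underside, z out of the dome. A stray, starts lying on the bench; may be absent

How it is judged (in metres and radians):
On the way, in this order (a step that is already met when the one before it is completed fails the run):
1. every blank and stone lies in the drum's bowl (horizontal distance between each of blank_1, blank_2, blank_3, blank_4, stone_1, stone_2, stone_3, stone_4, stray_1, stray_2 and drum below 0.048 m and z of blank_1 in the frame of drum between 0.03 and 0.085 m and z of blank_2 in the frame of drum between 0.03 and 0.085 m and z of blank_3 in the frame of drum between 0.03 and 0.085 m and z of blank_4 in the frame of drum between 0.03 and 0.085 m and z of stone_1 in the frame of drum between 0.03 and 0.085 m and z of stone_2 in the frame of drum between 0.03 and 0.085 m and z of stone_3 in the frame of drum between 0.03 and 0.085 m and z of stone_4 in the frame of drum between 0.03 and 0.085 m and z of stray_1 in the frame of drum between 0.03 and 0.085 m and z of stray_2 in the frame of drum between 0.03 and 0.085 m), for 0.2 s.
2. the lid lies flat on the gasket over the mouth, roughly in line (12 mm, 0.15 rad) (horizontal distance between lid and drum below 0.012 m and angle between the x axis of lid and the x axis of drum, either way round below 0.15 rad and z of lid in the frame of drum between 0.1015 and 0.1065 m and angle between lid's own z axis and vertical below 0.05 rad), for 0.2 s.
3. both pins are down through the ears with their collars on the lid (((horizontal distance between pin_1 and drum_hole_front below 0.0025 m and z of pin_1 in the frame of drum between 0.1095 and 0.1145 m and angle between pin_1's own z axis and vertical below 0.08 rad) or (horizontal distance between pin_2 and drum_hole_front below 0.0025 m and z of pin_2 in the frame of drum between 0.1095 and 0.1145 m and angle between pin_2's own z axis and vertical below 0.08 rad)) and ((horizontal distance between pin_1 and drum_hole_rear below 0.0025 m and z of pin_1 in the frame of drum between 0.1095 and 0.1145 m and angle between pin_1's own z axis and vertical below 0.08 rad) or (horizontal distance between pin_2 and drum_hole_rear below 0.0025 m and z of pin_2 in the frame of drum between 0.1095 and 0.1145 m and angle between pin_2's own z axis and vertical below 0.08 rad))), for 0.2 s.
At the end, for the whole second after the job is handed in: All blanks and stones in the bowl; lid flat on the gasket, lid and gasket in line with the flange (centre 2 mm, turn 0.025 rad); a pin upright in each hole (axis and collar height within 2.5 mm of home); both scoops flat on the bench; all at rest (all of step 1 and all of step 3 and z of lid in the frame of drum between 0.1015 and 0.1065 m and angle between lid's own z axis and vertical below 0.05 rad and horizontal distance between each of lid, gasket and drum below 0.002 m and angle between the x axis of each of lid, gasket and the x axis of drum, either way round below 0.025 rad and height (world z) of scoop_1 between -0.004 and 0.006 m and angle between each of scoop_1, scoop_2's own z axis and vertical below 0.06 rad and height (world z) of scoop_2 between -0.004 and 0.006 m and linear speed of each of scoop_1, scoop_2, lid, gasket, pin_1, pin_2 below 0.02 m/s); the robot touches nothing.
It fails at once if the bottle or the loupe is moved more than 3 cm (distance of any of bottle_1, loupe from where it was at the start of the episode above 0.03 m).
Of stone_1, stone_2, stone_3, stone_4 only 2 to 4 are there at a start; the rules pass over those that are not, and their reading is None.
Of blank_1, blank_2, blank_3, blank_4 only 2 to 4 are there at a start; the rules pass over those that are not, and their reading is None.
Of stray_1, stray_2 only 1 to 2 are there at a start; the rules pass over those that are not, and their reading is None.
At some moment in a run one of lid, stray_1, stray_2 may be knocked a few centimetres aside while the robot is not near it.
It also fails if it takes over 200 s, if anything falls off the work surface, if the arm or the gripper's body presses on something with over 40 N, if the wrist force passes 120 N, or if a joint passes its speed limit or range.

## Working session

There is one attempt and no reset: what is moved stays moved. The work goes in short steps, Python scripts to look and compute and a tool call to move; the robot and the scene stay as the last step left them, time stands still between calls to the robot, and variables do not carry over. Pictures are saved under pics/ and viewed, at most 14 in all, crops included, and the job is handed in when it is done.

Besides the shell and the picture viewer there is one more tool, called by a JSON object that holds its "method" and its "body". drive_tool: Moves the arm, as the interface text tells. Its arguments: {"type":"object","properties":{"motion":{"type":"array","items":{"type":"array"}},"gripper":{"type":"number"}},"required":["motion"]}

```bash
ls; mkdir -p pics; cat > h.py <<'E'
import numpy as np, cv2
from rig import read_state, capture, camera_info, hand_in
def ray(name,u,v):
    c=camera_info(name); f=240/np.tan(np.radians(c["fovy"])/2)
    R=np.array(c["orientation"]); d=R@np.array([(u-c["cx"])/f,(v-c["cy"])/f,1.])
    return np.array(c["xyz"]),d
def onz(name,u,v,z):
    o,d=ray(name,u,v); return o+d*(z-o[2])/d[2]
def proj(name,p):
    c=camera_info(name); f=240/np.tan(np.radians(c["fovy"])/2)
    q=np.array(c["orientation"]).T@(np.array(p)-np.array(c["xyz"]))
    return q[:2]/q[2]*f+np.array([c["cx"],c["cy"]])
def snap(name,fn=None):
    im=capture(name)
    if fn: cv2.imwrite("pics/"+fn,cv2.cvtColor(im,cv2.COLOR_RGB2BGR))
    return im
E
python3 - <<'E'
from h import *
for n in("top","side"):
    print(n,camera_info(n)); snap(n,n+"0.png")
print(read_state())
E
```

```text
pics
top {'fovy': 55.69417845751493, 'cx': 314.8968588141556, 'cy': 234.5335165262609, 'xyz': array([ 0.32309151, -0.08336235,  0.9606742 ]), 'orientation': array([[ 0.1105882 , -0.9643122 ,  0.24056649],
       [-0.99385336, -0.10853426,  0.02181328],
       [ 0.00507489, -0.24150011, -0.97038752]])}
side {'fovy': 55.612337376898026, 'cx': 328.5065561761371, 'cy': 246.22215977754593, 'xyz': array([0.29002688, 0.66391446, 0.66490683]), 'orientation': array([[-0.94486688, -0.20761123,  0.25322749],
       [-0.32711521,  0.56323379, -0.7587907 ],
       [ 0.01490719, -0.79979077, -0.60009375]])}
{'time_s': 0.1, 'joint_positions': array([ 6.26511438e+01,  3.02731913e+01,  8.21489351e+01, -2.09946882e-04,
        6.76902336e+01, -1.02278958e+01]), 'qvel': array([-0.05782154, -0.05857961, -0.08213209, -0.02759542, -0.07296071,
       -0.03487108]), 'tau': array([-1.08322936e-03, -4.40989494e+01, -1.77149642e+01,  6.34173467e-02,
        5.34035743e-02, -5.50318737e-05]), 'position': array([0.18366381, 0.59671236, 0.22167491]), 'tcp_rot': array([[-9.55685639e-01,  2.94387761e-01, -8.97909390e-04],
       [ 2.94388929e-01,  9.55684111e-01, -1.74341289e-03],
       [ 3.44878320e-04, -1.93048924e-03, -9.99998077e-01]]), 'force': array([-0.24508665,  0.11933117,  0.11478242]), 'moment': array([-0.02511684,  0.01689778,  0.00230954]), 'grasp_force': 0.0, 'opening': 0.9992290783385036}
```

View pics/top0.png

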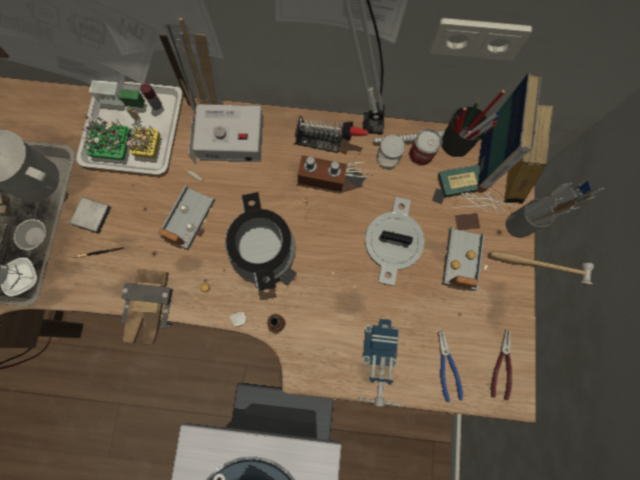

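View pics/side0.png

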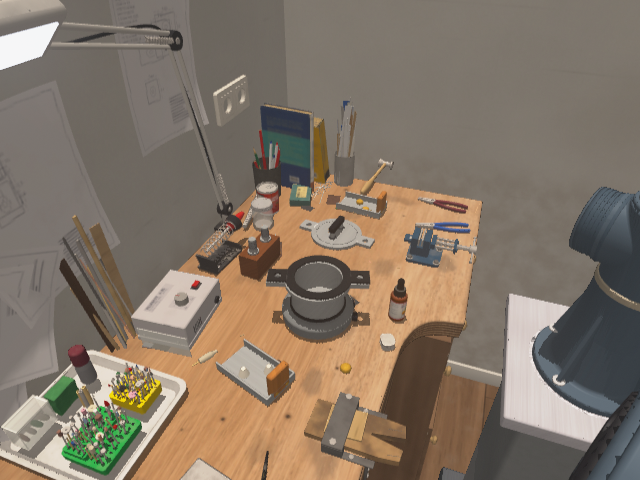

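```bash
python3 - <<'E'
from h import *
a=cv2.imread("pics/top0.png"); b=cv2.imread("pics/side0.png")
cv2.imwrite("pics/c1.png",cv2.resize(a[150:335,150:350],None,fx=3.2,fy=3.2,interpolation=cv2.INTER_CUBIC))
cv2.imwrite("pics/c2.png",cv2.resize(b[170:410,190:450],None,fx=2.5,fy=2.5,interpolation=cv2.INTER_CUBIC))
for n,(u,v),z in [("drum",(260,245),.104),("lid",(396,240),.008),("block",(323,174),.054),("sc1",(463,260),0),("sc2",(188,218),0),("stray",(205,287),.005),("bottle",(276,323),.05),("loupe",(238,319),.01),("fr",(265,283),.104),("re",(250,200),.104)]:
    print(n,onz("top",u,v,z).round(3))
E
```

```text
drum [0.503 0.039 0.104]
lid [ 0.567 -0.237  0.008]
block [ 0.682 -0.065  0.054]
sc1 [ 0.541 -0.385  0.   ]
sc2 [0.567 0.219 0.   ]
stray [0.421 0.155 0.005]
bottle [ 0.362 -0.007  0.05 ]
loupe [0.363 0.076 0.01 ]
fr [0.431 0.019 0.104]
re [0.591 0.071 0.104]
```

View pics/c1.png

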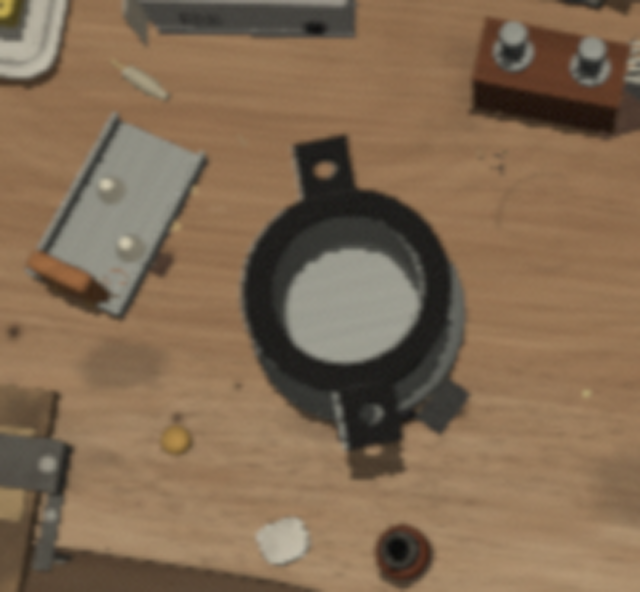

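View pics/c2.png

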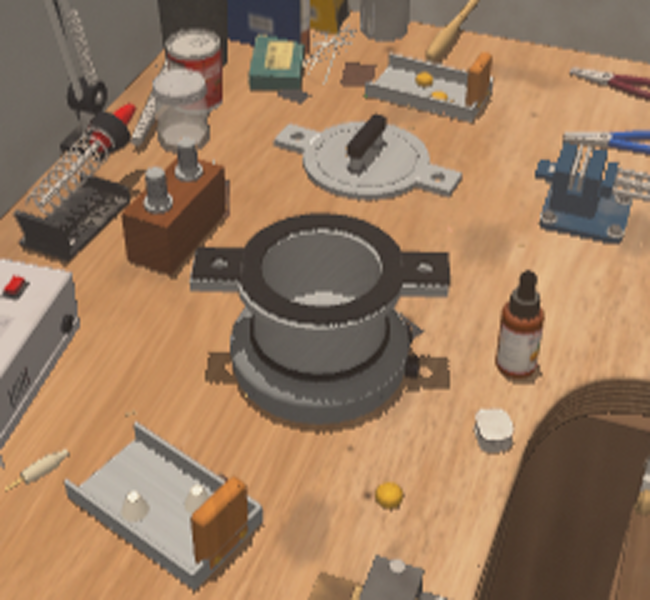

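```bash
cat > seg.py <<'E'
from h import *
def blobs(im,lo,hi,amin,roi=None):
    hsv=cv2.cvtColor(im,cv2.COLOR_RGB2HSV); m=cv2.inRange(hsv,lo,hi)
    if roi is not None:
        k=np.zeros_like(m); x0,x1,y0,y1=roi; k[y0:y1,x0:x1]=255; m&=k
    n,l,s,c=cv2.connectedComponentsWithStats(m)
    return [(tuple(c[i].round(1)),s[i].tolist(),l==i) for i in range(1,n) if s[i,4]>=amin]
E
python3 - <<'E'
from seg import *
for n in("top","side"):
    im=cv2.cvtColor(cv2.imread(f"pics/{n}0.png"),cv2.COLOR_BGR2RGB); hsv=cv2.cvtColor(im,cv2.COLOR_RGB2HSV)
    if n=="top":
        for q in [(205,287),(166,236),(465,281),(456,265),(187,220),(395,260),(250,215),(311,163),(335,176)]: print(q,hsv[q[1],q[0]])
    print(n,"gold",[(b[0],b[1][4]) for b in blobs(im,(18,140,110),(28,255,255),4)])
    print(n,"orange",[(b[0],b[1],np.round(cv2.minAreaRect(np.argwhere(b[2])[:,::-1].astype(np.float32)),1).tolist() if 0 else cv2.minAreaRect(np.argwhere(b[2])[:,::-1].astype(np.float32))) for b in blobs(im,(6,150,90),(15,255,255),25)])
    for roi in [(150,230,180,255),(430,500,225,295),(360,430,195,290)] if n=="top" else [(210,310,330,410),(325,390,185,225),(295,380,205,260)]:
        for b in blobs(im,(0,0,95),(180,45,255),100,roi): print(n,b[0],b[1],cv2.minAreaRect(np.argwhere(b[2])[:,::-1].astype(np.float32)))
E
```

```text
(205, 287) [ 19 146 178]
(166, 236) [ 13 150 119]
(465, 281) [ 13 149 142]
(456, 265) [ 19 147 172]
(187, 220) [ 33  21 145]
(395, 260) [ 28  20 154]
(250, 215) [24 41 31]
(311, 163) [ 30  19 119]
(335, 176) [18 41 94]
top gold [((np.float64(148.2), np.float64(145.8)), 176), ((np.float64(136.2), np.float64(134.4)), 5), ((np.float64(470.6), np.float64(254.6)), 34), ((np.float64(455.2), np.float64(264.5)), 36), ((np.float64(204.6), np.float64(287.1)), 44)]
top orange [((np.float64(321.9), np.float64(173.1)), [300, 162, 44, 21, 257], ((321.9245300292969, 170.23585510253906), (43.4306640625, 16.463109970092773), 10.61965560913086))]
top (np.float64(188.8), np.float64(215.1)) [165, 189, 49, 59, 1377] ((187.3684539794922, 216.5120849609375), (28.393802642822266, 56.970787048339844), 28.442928314208984)
top (np.float64(462.0), np.float64(254.0)) [444, 228, 37, 56, 1231] ((462.50994873046875, 257.42999267578125), (30.547012329101562, 55.29575729370117), 8.13010311126709)
top (np.float64(393.9), np.float64(241.0)) [365, 197, 59, 88, 2700] ((394.3316955566406, 240.56515502929688), (80.05045318
[... 1247 characters left out ...]
.float64(277.5), np.float64(377.5)), [267, 361, 22, 36, 478], ((277.7500305175781, 378.2500305175781), (19.798988342285156, 34.64822769165039), 45.0))]
side (np.float64(249.6), np.float64(369.4)) [216, 339, 63, 67, 1751] ((252.48350524902344, 368.63995361328125), (66.5718002319336, 41.85212707519531), 36.46923828125)
side (np.float64(358.5), np.float64(204.6)) [336, 192, 45, 26, 591] ((359.1470947265625, 203.91177368164062), (45.354156494140625, 18.675243377685547), 14.03624439239502)
side (np.float64(360.2), np.float64(209.4)) [336, 205, 44, 13, 303] ((357.5, 211.0), (12.0, 43.0), 90.0)
side (np.float64(336.5), np.float64(234.5)) [300, 219, 74, 31, 1302] ((336.5, 234.0), (30.0, 73.0), 90.0)
```

```bash
python3 - <<'E'
import cv2
a=cv2.imread("pics/top0.png")
cv2.imwrite("pics/c3.png",cv2.resize(a[190:300,350:500],None,fx=5,fy=5,interpolation=cv2.INTER_CUBIC))
E
```

```text
(no output)
```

View pics/c3.png

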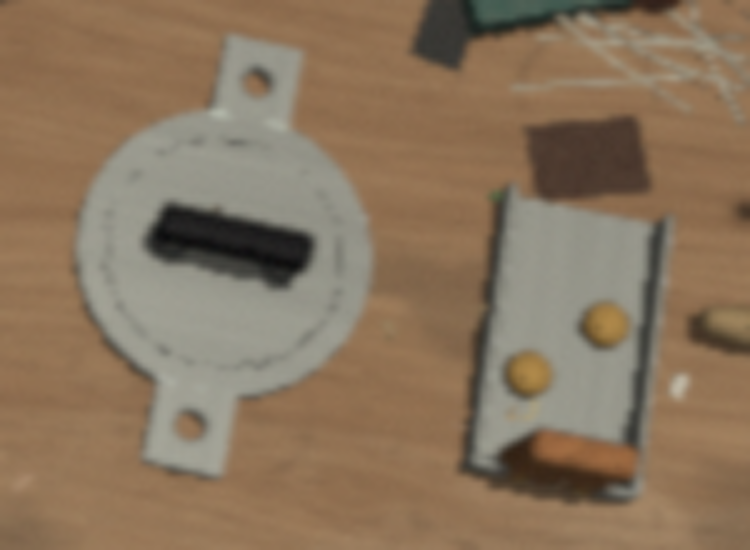

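```bash
python3 - <<'E'
from h import *
def c3(x,y,z): return onz("top",x/5+350-.4,y/5+190-.4,z)
def c1(x,y,z): return onz("top",x/3.2+150-.34,y/3.2+150-.34,z)
def pr(n,a): print(n,(a*1000).round(1))
h1,h2=c3(257,81,.008),c3(190,425,.008)
d=h1-h2; pr("lid c",(h1+h2)/2); print("len",np.linalg.norm(d),"yaw",np.degrees(np.arctan2(d[1],d[0])))
pr("bar",c3(236,236,.04))
d1=c3(510,190,.017)-c3(470,465,.017); d2=c3(668,220,.017)-c3(635,490,.017)
print("sc1 yaw",[np.degrees(np.arctan2(d[1],d[0])).round(1) for d in (d1,d2)]); pr("grip1",c3(587,446,.056)); pr("end1",(c3(510,190,.017)+c3(668,220,.017))/2)
d1=c1(115,118,.017)-c1(35,262,.017); d2=c1(203,155,.017)-c1(120,315,.017)
print("sc2 yaw",[np.degrees(np.arctan2(d[1],d[0])).round(1) for d in (d1,d2)]); pr("grip2",c1(62,272,.056)); pr("end2",(c1(115,118,.017)+c1(203,155,.017))/2)
pr("pinL",c1(514,33,.09)); pr("pinR",c1(592,50,.09))
s=onz("top",204.6,287.1,.005);pr("stray",s); pr("stray side",onz("side",345.1,367.6,.005))
g1,g2=c1(325,169,.104),c1(373,412,.104);d=g1-g2; pr("gask holes",g1);pr("",g2);pr("c",(g1+g2)/2);print("yaw",np.degrees(np.arctan2(d[1],d[0])),np.linalg.norm(d))
im=cv2.cvtColor(cv2.imread("pics/top0.png"),cv2.COLOR_BGR2RGB)
m=(im.max(2)<75).astype(np.uint8)*255; m[:195]=0;m[290:]=0;m[:,:215]=0;m[:,300:]=0
n,l,s,c=cv2.connectedComponentsWithStats(m); i=1+s[1:,4].argmax(); pr("dark",s[i])
cs,_=cv2.findContours((l==i).astype(np.uint8),cv2.RETR_CCOMP,cv2.CHAIN_APPROX_NONE)
for k in cs:
    if len(k)>60:
        P=np.array([onz("top",*q[0],.104) for q in k])[:,:2]
        A=np.c_[2*P,np.ones(len(P))]; w=np.ones(len(P))
        for _ in range(15):
            x=np.linalg.lstsq(A*w[:,None],(P**2).sum(1)*w,rcond=None)[0]; r=np.sqrt(x[2]+x[0]**2+x[1]**2); e=np.hypot(*(P-x[:2]).T)-r; w=1/(1+(e/.0015)**2)
        print("circle",(x[:2]*1000).round(1),r*1000,len(k))
E
```

```text
lid c [ 567.4 -233.7    8. ]
len 0.15655149198084622 yaw -6.709514420844825
bar [ 565.6 -233.1   40. ]
sc1 yaw [np.float64(-5.7), np.float64(-5.4)]
grip1 [ 490.5 -376.5   56. ]
end1 [ 602.4 -386.8   17. ]
sc2 yaw [np.float64(-18.1), np.float64(-17.3)]
grip2 [513.7 233.9  56. ]
end2 [623.4 199.8  17. ]
pinL [695.1 -36.9  90. ]
pinR [689.1 -87.9  90. ]
stray [420.7 156.2   5. ]
stray side [422.7 160.2   5. ]
gask holes [586.3  68.2 104. ]
 [439.9  18.1 104. ]
c [513.1  43.2 104. ]
yaw 18.87063029401032 0.15469482706609863
dark [ 226000  195000   70000   95000 3000000]
circle [504.   39.1] 71.55852996067973 302
circle [504.9  40.7] 40.54978123645677 137
```

```bash
cat > plan.py <<'E'
import sys
from h import *
from scipy.spatial.transform import Rotation as Ro
def rdown(yaw,tilt=0,ax=0):
    """tool down, tool y at world yaw (deg)"""
    a=np.radians(yaw); y=np.array([np.cos(a),np.sin(a),0]); z=np.array([0,0,-1.]); return np.c_[np.cross(y,z),y,z]
def go(p,R=None):
    s=read_state(); R0=np.array(s["tcp_rot"]); R=R0 if R is None else R
    rv=Ro.from_matrix(R0.T@R).as_rotvec(); d=1000*R.T@(np.array(p)-s["position"])
    print("turn",rv.round(3),"rows",int(np.ceil(np.linalg.norm(rv)/.149)),"| then shift mm",d.round(1),"rows",int(np.ceil(np.linalg.norm(d)/49)), "| J",s["joint_positions"].round(0)[[0,4,5]])
    return d
if __name__=="__main__":
    v=list(map(float,sys.argv[1:])); s=read_state()
    yaw=v[3] if len(v)>3 else None
    go(v[:3],None if yaw is None else rdown(yaw))
    s=read_state();print(s["time_s"],s["position"].round(4),s["force"].round(1),s["opening"].round(3),s["grasp_force"])
E
python3 plan.py .4215 .158 .12; python3 plan.py .4215 .158 .12 73; python3 - <<'E'
from h import *
def c2(x,y,z): return onz("side",x/2.5+190-.3,y/2.5+170-.3,z)
def pr(n,a): print(n,(a*1000).round(1))
a,b=c2(223,266,.104),c2(425,268,.104); pr("side gask holes",a);pr("",b);pr("mid",(a+b)/2)
pr("sidepinL",c2(155,173,.09));pr("sidepinR",c2(187,147,.09))
pr("lidholes",c2(297,135,.008));pr("",c2(438,178,.008))
E
```

```text
turn [0. 0. 0.] rows 0 | then shift mm [-356.5 -349.1  102.2] rows 11 | J [ 63.  68. -10.]
turn [-0.002 -0.    -0.002] rows 1 | then shift mm [-355.7 -350.   101.7] rows 11 | J [ 63.  68. -10.]
side gask holes [583.8  75.6 104. ]
 [439.9  25.5 104. ]
mid [511.8  50.6 104. ]
sidepinL [695.6 -30.8  90. ]
sidepinR [686.9 -75.8  90. ]
lidholes [ 647.1 -240.1    8. ]
 [ 490.7 -218.1    8. ]Traceback (most recent call last):
  File "plan.py", line 16, in <module>
    s=read_state();print(s["time_s"],s["position"].round(4),s["force"].round(1),s["opening"].round(3),s["grasp_force"])
                                                                                ^^^^^^^^^^^^^^^^^^
AttributeError: 'float' object has no attribute 'round'
Traceback (most recent call last):
  File "plan.py", line 16, in <module>
    s=read_state();print(s["time_s"],s["position"].round(4),s["force"].round(1),s["opening"].round(3),s["grasp_force"])
                                                                                ^^^^^^^^^^^^^^^^^^
AttributeError: 'float' object has no attribute 'round'
```

{"method": "drive_tool", "body": {"motion": [[[-32.4,-31.7,9],[0,0,0]],[[-32.4,-31.7,9],[0,0,0]],[[-32.4,-31.7,9],[0,0,0]],[[-32.4,-31.7,9],[0,0,0]],[[-32.4,-31.7,9],[0,0,0]]], "gripper": 0.5}}

```text
time_s: 0.6
position: [0.2924, 0.3965, 0.1771]
tcp_rot: [[-0.956, 0.294, -0.0], [0.294, 0.956, -0.0], [-0.0, -0.0, -1.0]]
force: [0.7, 0.6, -0.6]
opening: 0.633
grasp_force: 0.0
```

{"method": "drive_tool", "body": {"motion": [[[-32.4,-31.7,9],[0,0,0]],[[-32.4,-31.7,9],[0,0,0]],[[-32.4,-31.7,9],[0,0,0]],[[-32.4,-31.7,9],[0,0,0]],[[-32.4,-31.7,9],[0,0,0]]]}}

```text
time_s: 1.1
position: [0.4008, 0.1973, 0.1322]
tcp_rot: [[-0.956, 0.294, 0.0], [0.294, 0.956, 0.0], [-0.0, 0.0, -1.0]]
force: [0.6, 0.7, -0.5]
opening: 0.502
grasp_force: 0.0
```

{"method": "drive_tool", "body": {"motion": [[[-32.4,-31.7,9],[0,0,0]],[[0,0,40],[0,0,0]],[[0,0,20],[0,0,0]],[[0,0,0],[0,0,0]]]}}

```text
time_s: 1.5
position: [0.4201, 0.1582, 0.0613]
tcp_rot: [[-0.955, 0.296, -0.006], [0.296, 0.955, -0.001], [0.006, -0.003, -1.0]]
force: [-0.1, 0.3, 0.3]
opening: 0.499
grasp_force: 0.0
```

```bash
sed -i 's/s\["opening"\].round(3)/round(s["opening"],3)/' plan.py; python3 plan.py .421 .157 .003; python3 - <<'E'
from seg import *
im=snap("top","t1.png"); snap("side","s1.png")
for n in("top","side"): print([(b[0],b[1][4]) for b in blobs(cv2.cvtColor(cv2.imread(f"pics/{n[0]}1.png"),cv2.COLOR_BGR2RGB),(18,130,110),(28,255,255),8)], proj(n,read_state()["position"]))
a=cv2.imread("pics/s1.png")[290:440,230:450];b=cv2.imread("pics/t1.png")[230:340,120:300]
cv2.imwrite("pics/v1.png",np.vstack([cv2.resize(a,(440,300)),cv2.resize(b,(440,269))]))
E
```

```text
turn [0. 0. 0.] rows 0 | then shift mm [-1.5 -0.7 58.3] rows 2 | J [  6.  32. -66.]
1.5 [0.4201 0.1582 0.0613] [-0.1  0.3  0.3] 0.499 0.0
[((np.float64(147.2), np.float64(132.0)), 9), ((np.float64(148.0), np.float64(145.5)), 252), ((np.float64(136.6), np.float64(134.7)), 9), ((np.float64(470.7), np.float64(254.7)), 43), ((np.float64(455.0), np.float64(264.4)), 41)] [196.39764356 282.66460556]
[((np.float64(319.8), np.float64(153.4)), 655), ((np.float64(343.6), np.float64(304.3)), 23), ((np.float64(373.4), np.float64(309.4)), 17), ((np.float64(329.9), np.float64(309.2)), 10), ((np.float64(360.0), np.float64(314.0)), 9), ((np.float64(347.4), np.float64(327.6)), 14), ((np.float64(346.1), np.float64(341.8)), 17), ((np.float64(345.2), np.float64(367.7)), 92), ((np.float64(125.5), np.float64(378.6)), 14), ((np.float64(128.7), np.float64(378.3)), 9), ((np.float64(136.6), np.float64(378.6)), 8), ((np.float64(138.1), np.float64(397.4)), 770), ((np.float64(121.2), np.float64(383.0)), 8)] [347.11559945 345.40554019]
```

View pics/v1.png

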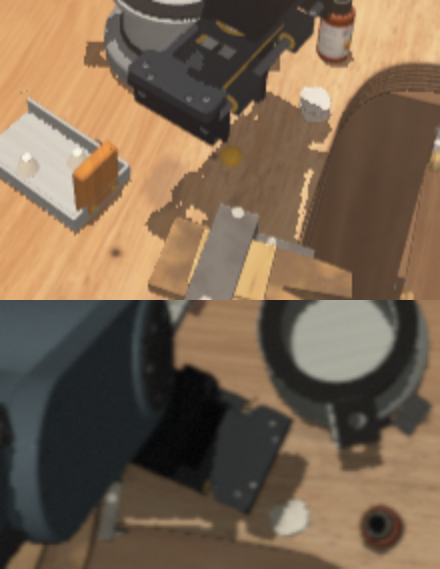

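{"method": "drive_tool", "body": {"motion": [[[-0.5,0,30],[0,0,0]],[[-0.5,0,18],[0,0,0]],[[0,0,9.5],[0,0,0]],[[0,0,0],[0,0,0]]]}}

```text
time_s: 2.0
position: [0.4229, 0.1593, 0.0061]
tcp_rot: [[-0.956, 0.293, -0.0], [0.293, 0.956, -0.0], [0.0, -0.0, -1.0]]
force: [-0.0, -0.3, -0.6]
opening: 0.499
grasp_force: 0.0
```

{"method": "drive_tool", "body": {"motion": [[[0,0,0],[0,0,0]],[[0,0,0],[0,0,0]],[[0,0,0],[0,0,0]],[[0,0,0],[0,0,0]],[[0,0,0],[0,0,0]]], "gripper": 0}}

```text
time_s: 2.5
position: [0.4232, 0.1589, 0.0066]
tcp_rot: [[-0.956, 0.295, 0.001], [0.295, 0.956, 0.0], [-0.001, 0.001, -1.0]]
force: [0.2, 0.8, 3.5]
opening: 0.2
grasp_force: 30.0
```

{"method": "drive_tool", "body": {"motion": [[[0,0,-20],[0,0,0]],[[0,0,-40],[0,0,0]],[[0,0,-45],[0,0,0]],[[0,0,-45],[0,0,0]],[[0,0,0],[0,0,0]]]}}

```text
time_s: 3.0
position: [0.4265, 0.1594, 0.1611]
tcp_rot: [[-0.956, 0.294, 0.012], [0.294, 0.956, 0.001], [-0.011, 0.005, -1.0]]
force: [-0.2, -0.5, -0.2]
opening: 0.197
grasp_force: 30.0
```

```bash
python3 plan.py .511 .043 .15
```

```text
turn [0. 0. 0.] rows 0 | then shift mm [-114.9  -86.4   11.9] rows 3 | J [  6.  47. -67.]
3.0 [0.4265 0.1594 0.1611] [-0.2 -0.5 -0.2] 0.197 29.99991774559021
```

{"method": "drive_tool", "body": {"motion": [[[-38,-29,0],[0,0,0]],[[-38,-29,0],[0,0,0]],[[-38,-29,5],[0,0,0]],[[0,0,40],[0,0,0]],[[0,0,5],[0,0,0]]]}}

```text
time_s: 3.5
position: [0.5035, 0.0411, 0.1023]
tcp_rot: [[-0.955, 0.297, -0.009], [0.297, 0.955, 0.001], [0.009, -0.001, -1.0]]
force: [-2.0, -0.3, 0.2]
opening: 0.202
grasp_force: 30.0
```

{"method": "drive_tool", "body": {"motion": [[[0,0,0],[0,0,0]],[[0,0,0],[0,0,0]],[[0,0,0],[0,0,0]]], "gripper": 0.4}}

```text
time_s: 3.8
position: [0.5064, 0.0429, 0.1072]
tcp_rot: [[-0.956, 0.293, 0.002], [0.293, 0.956, -0.0], [-0.002, 0.0, -1.0]]
force: [-0.7, 0.1, 0.4]
opening: 0.366
grasp_force: 0.0
```

{"method": "drive_tool", "body": {"motion": [[[0,0,-45],[0,0,0]],[[0,0,-45],[0,0,0]],[[0,0,-10],[0,0,0]],[[0,40,0],[0,0,0]],[[0,40,0],[0,0,0]]]}}

```text
time_s: 4.3
position: [0.5302, 0.1192, 0.2079]
tcp_rot: [[-0.955, 0.296, 0.003], [0.296, 0.955, -0.0], [-0.003, 0.001, -1.0]]
force: [0.2, -0.7, -0.1]
opening: 0.396
grasp_force: 0.0
```

```bash
python3 plan.py .5145 .2335 .17 -17.7; python3 plan.py .5145 .2335 .17 162.3; python3 - <<'E'
from seg import *
im=snap("side","s2.png")
print([(b[0],b[1][4]) for b in blobs(im,(18,110,80),(28,255,255),8)])
E
```

```text
turn [0.003 0.002 1.579] rows 11 | then shift mm [104.1 -49.7  37.9] rows 3 | J [  1.  60. -72.]
4.3 [0.5302 0.1192 0.2079] [ 0.2 -0.7 -0.1] 0.396 0.0
turn [-0.002  0.003 -1.563] rows 11 | then shift mm [-104.1   49.7   37.9] rows 3 | J [  1.  60. -72.]
4.3 [0.5302 0.1192 0.2079] [ 0.2 -0.7 -0.1] 0.396 0.0
[((np.float64(320.6), np.float64(136.1)), 262), ((np.float64(326.5), np.float64(166.1)), 21), ((np.float64(378.4), np.float64(170.1)), 14), ((np.float64(366.4), np.float64(183.7)), 25), ((np.float64(284.5), np.float64(197.4)), 17), ((np.float64(297.4), np.float64(211.3)), 133), ((np.float64(359.4), np.float64(201.2)), 30), ((np.float64(270.9), np.float64(204.4)), 35), ((np.float64(317.1), np.float64(208.9)), 31), ((np.float64(365.6), np.float64(207.9)), 15), ((np.float64(286.2), np.float64(230.3)), 32), ((np.float64(116.8), np.float64(324.1)), 56), ((np.float64(131.3), np.float64(373.3)), 10), ((np.float64(140.4), np.float64(373.7)), 9), ((np.float64(136.8), np.float64(395.9)), 1007), ((np.float64(136.2), np.float64(378.6)), 12), ((np.float64(87.1), np.float64(395.0)), 73), ((np.float64(80.0), np.float64(398.0)), 24), ((np.float64(357.0), np.float64(422.7)), 215), ((np.float64(328.2), np.float64(418.2)), 11)]
```

{"method": "drive_tool", "body": {"motion": [[[0,0,0],[0,0,0.1436]],[[0,0,0],[0,0,0.1436]],[[0,0,0],[0,0,0.1436]],[[0,0,0],[0,0,0.1436]],[[0,0,0],[0,0,0.1436]]], "gripper": 0.5}}

```text
time_s: 4.85
position: [0.5291, 0.1191, 0.2065]
tcp_rot: [[-0.522, 0.853, 0.0], [0.853, 0.522, -0.0], [-0.0, 0.0, -1.0]]
force: [0.3, -0.1, 0.5]
opening: 0.498
grasp_force: 0.0
```

{"method": "drive_tool", "body": {"motion": [[[0,0,0],[0,0,0.1436]],[[0,0,0],[0,0,0.1436]],[[0,0,0],[0,0,0.1436]],[[0,0,0],[0,0,0.1436]],[[0,0,0],[0,0,0.1436]]]}}

```text
time_s: 5.35
position: [0.5291, 0.119, 0.2065]
tcp_rot: [[0.168, 0.986, 0.0], [0.986, -0.168, -0.0], [0.0, 0.0, -1.0]]
force: [0.2, -0.6, -0.3]
opening: 0.499
grasp_force: 0.0
```

{"method": "drive_tool", "body": {"motion": [[[0,0,0],[0,0,0.1436]],[[35,-17,13],[0,0,0]],[[35,-17,13],[0,0,0]],[[35,-16,20],[0,0,0]],[[0,0,40],[0,0,0]]]}}

```text
time_s: 5.85
position: [0.5152, 0.2389, 0.1223]
tcp_rot: [[0.297, 0.955, 0.009], [0.955, -0.298, 0.004], [0.006, 0.007, -1.0]]
force: [-0.0, 0.1, -0.0]
opening: 0.499
grasp_force: 0.0
```

```bash
python3 plan.py .513 .2345 .027 -17.7; python3 - <<'E'
from h import *
snap("side","s3.png"); a=cv2.imread("pics/s3.png")[200:430,170:400]; cv2.imwrite("pics/v3.png",cv2.resize(a,None,fx=2.2,fy=2.2))
E
```

```text
turn [ 0.007 -0.006  0.007] rows 1 | then shift mm [-4.9 -0.8 95.3] rows 2 | J [14. 50. 31.]
5.85 [0.5152 0.2389 0.1223] [-0.   0.1 -0. ] 0.499 0.0
```

View pics/v3.png

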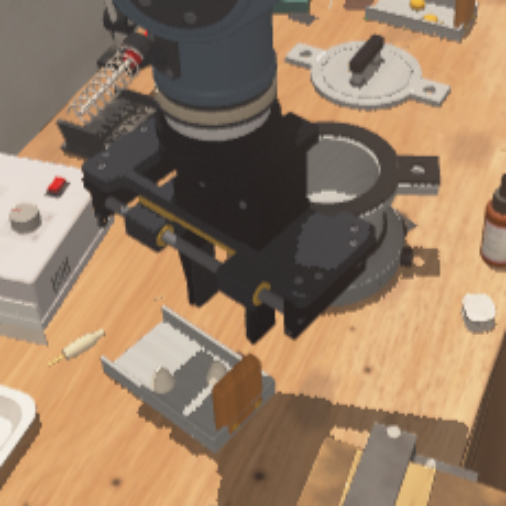

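{"method": "drive_tool", "body": {"motion": [[[-2,0,45],[0,0,0]],[[-2,0,35],[0,0,0]],[[0,0,15],[0,0,0]],[[0,0,0],[0,0,0]]]}}

```text
time_s: 6.3
position: [0.5107, 0.2293, 0.0235]
tcp_rot: [[0.303, 0.953, -0.005], [0.953, -0.303, -0.001], [-0.003, -0.004, -1.0]]
force: [0.2, 0.0, 0.1]
opening: 0.496
grasp_force: 0.0
```

{"method": "drive_tool", "body": {"motion": [[[0,0,0],[0,0,0]],[[0,0,0],[0,0,0]],[[0,0,0],[0,0,0]],[[0,0,0],[0,0,0]],[[0,0,0],[0,0,0]]], "gripper": 0}}

```text
time_s: 6.8
position: [0.5134, 0.2301, 0.026]
tcp_rot: [[0.303, 0.953, 0.002], [0.953, -0.303, 0.0], [0.001, 0.002, -1.0]]
force: [0.0, -0.3, 4.5]
opening: 0.154
grasp_force: 30.0
```

{"method": "drive_tool", "body": {"motion": [[[0,0,-10],[0,0,0]],[[0,0,-30],[0,0,0]],[[0,0,-40],[0,0,0]],[[0,0,-40],[0,0,0]],[[0,0,-30],[0,0,0]]]}}

```text
time_s: 7.3
position: [0.5126, 0.2301, 0.1776]
tcp_rot: [[0.303, 0.953, 0.001], [0.953, -0.303, 0.0], [0.001, 0.001, -1.0]]
force: [1.0, -0.2, -3.3]
opening: 0.152
grasp_force: 30.0
```

```bash
python3 plan.py .385 .082 .165 -17.7; python3 - <<'E'
from h import *
snap("side","s4.png"); a=cv2.imread("pics/s4.png")[150:430,150:450]; cv2.imwrite("pics/v4.png",cv2.resize(a,None,fx=2,fy=2))
E
```

```text
turn [ 0.001 -0.001  0.001] rows 1 | then shift mm [-179.9  -76.5   12.6] rows 4 | J [13. 57. 30.]
7.3 [0.5126 0.2301 0.1776] [ 1.  -0.2 -3.3] 0.152 29.985092896968126
```

View pics/v4.png

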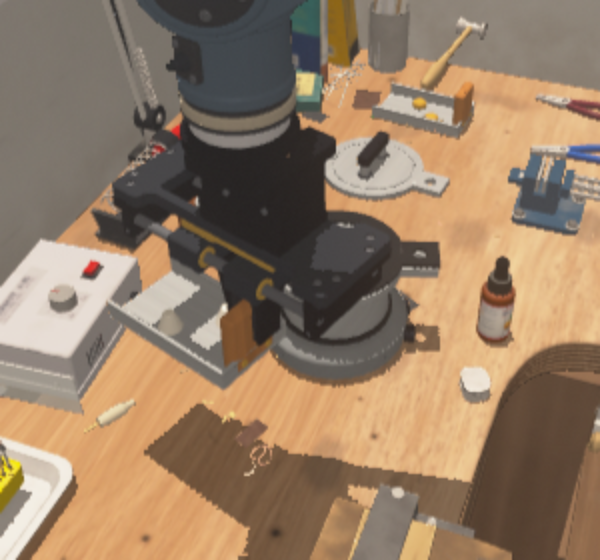

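{"method": "drive_tool", "body": {"motion": [[[-30,-12.5,0],[0,0,0]],[[-40,-17,0],[0,0,0]],[[-45,-19,4],[0,0,0]],[[-40,-17,4],[0,0,0]],[[-28,-11,4],[0,0,0]]]}}

```text
time_s: 7.85
position: [0.3804, 0.0777, 0.1626]
tcp_rot: [[0.303, 0.953, -0.004], [0.953, -0.303, -0.0], [-0.001, -0.004, -1.0]]
force: [0.4, -0.4, -2.5]
opening: 0.16
grasp_force: 30.0
```

{"method": "drive_tool", "body": {"motion": [[[0,0,0],[0,0,0]],[[0,0,0],[0,0,0]]]}}

```text
time_s: 8.05
position: [0.3841, 0.0785, 0.1631]
tcp_rot: [[0.304, 0.953, 0.0], [0.953, -0.304, 0.0], [0.0, -0.0, -1.0]]
force: [1.6, 0.7, -2.7]
opening: 0.161
grasp_force: 30.0
```

```bash
python3 plan.py .386 .079 .145 -17.7; python3 - <<'E'
from h import *
snap("side","s5.png"); snap("top","t5.png"); a=cv2.imread("pics/s5.png")[170:420,200:440];b=cv2.imread("pics/t5.png")[170:340,180:340]; cv2.imwrite("pics/v5.png",np.hstack([cv2.resize(a,(480,500)),cv2.resize(b,(320,340)).__class__(0) if 0 else cv2.copyMakeBorder(cv2.resize(b,(320,340)),0,160,0,0,0)]))
E
```

```text
turn [-0. -0. -0.] rows 1 | then shift mm [ 1.1  1.6 18.1] rows 1 | J [-5. 44. 13.]
8.05 [0.3841 0.0785 0.1631] [ 1.6  0.7 -2.7] 0.161 29.98507222160697
```

View pics/v5.png

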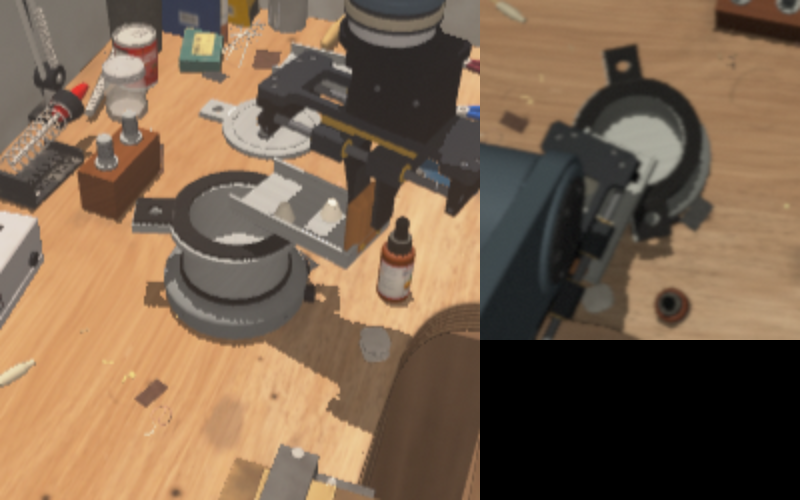

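{"method": "drive_tool", "body": {"motion": [[[0,3,18],[0,0,0]],[[0,4.8,-16.1],[0.14,0,0]],[[0,4.8,-16.1],[0.14,0,0]],[[0,0,0],[0,0,0]]]}}

```text
time_s: 8.55
position: [0.4064, 0.0733, 0.1762]
tcp_rot: [[0.303, 0.92, -0.248], [0.953, -0.292, 0.08], [0.002, -0.261, -0.965]]
force: [1.3, -0.4, -2.4]
opening: 0.158
grasp_force: 30.0
```

```bash
cat > lip.py <<'E'
from h import *
s=read_state();R=np.array(s["tcp_rot"]);p=s["position"]+R@np.array([.004,.1175,.026])
print("lip",p.round(4),"tilt",np.degrees(np.arccos(-R[2,2])).round(1),"J",s["joint_positions"].round(0))
E
python3 lip.py; python3 - <<'E'
from h import *
a=snap("side","s6.png")
a=cv2.imread("pics/s6.png")[170:420,200:440]; cv2.imwrite("pics/v6.png",cv2.resize(a,(480,500)))
E
```

```text
lip [0.5093 0.0448 0.1205] tilt 15.1 J [ -7.  24. 105.   3.  65.   9.]
```

View pics/v6.png

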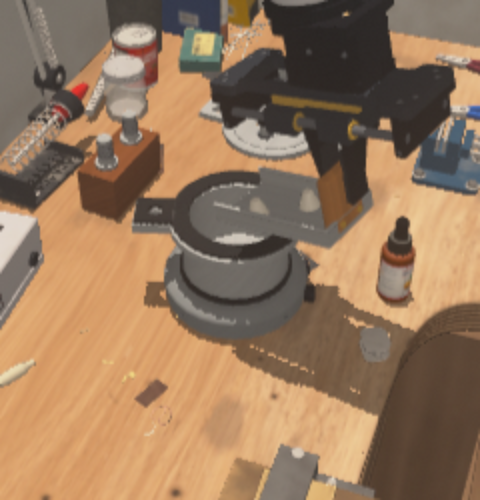

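{"method": "drive_tool", "body": {"motion": [[[0,1,-13.5],[0.14,0,0]],[[0,1,-13.5],[0.14,0,0]],[[0,1,-13.5],[0.14,0,0]],[[0,0,0],[0,0,0]]]}}

```text
time_s: 9.0
position: [0.4195, 0.0679, 0.2086]
tcp_rot: [[0.303, 0.734, -0.608], [0.953, -0.234, 0.193], [-0.001, -0.637, -0.771]]
force: [-0.1, 1.0, -2.8]
opening: 0.156
grasp_force: 30.0
```

```bash
python3 lip.py
```

```text
lip [0.4912 0.0493 0.1137] tilt 39.6 J [-10.  35.  89.   5.  95.   7.]
```

{"method": "drive_tool", "body": {"motion": [[[0,4,-16.5],[0.14,0,0]],[[0,4,-16.5],[0.14,0,0]],[[0,0,0],[0,0,0]],[[0,0,0],[0,0,0]]]}}

```text
time_s: 9.4
position: [0.4424, 0.0607, 0.2281]
tcp_rot: [[0.302, 0.536, -0.789], [0.953, -0.171, 0.249], [-0.001, -0.827, -0.562]]
force: [0.5, 0.2, -1.5]
opening: 0.16
grasp_force: 30.0
```

```bash
python3 lip.py; python3 - <<'E'
from h import *
a=snap("side","s7.png"); snap("top","t7.png"); a=cv2.imread("pics/s7.png")[150:400,200:440];b=cv2.imread("pics/t7.png")[170:340,180:340]; cv2.imwrite("pics/v7.png",np.hstack([cv2.resize(a,(480,500)),cv2.copyMakeBorder(cv2.resize(b,(320,340)),0,160,0,0,0)]))
E
```

```text
lip [0.4861 0.0509 0.1163] tilt 55.8 J [-11.  43.  79.   6. 114.   6.]
```

View pics/v7.png

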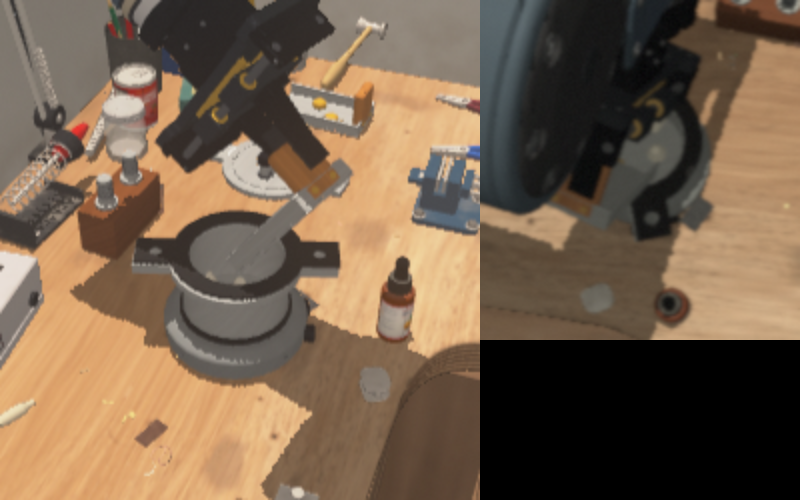

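{"method": "drive_tool", "body": {"motion": [[[0,4,-16.5],[0.14,0,0]],[[0,0,0],[0,0,0]],[[0,0,0],[0,0,0]],[[0,0,0],[-0.14,0,0]],[[0,0,0],[-0.14,0,0]]]}}

```text
time_s: 10.0
position: [0.4582, 0.0553, 0.2357]
tcp_rot: [[0.303, 0.645, -0.702], [0.953, -0.205, 0.223], [-0.0, -0.736, -0.677]]
force: [0.1, 0.3, -1.6]
opening: 0.158
grasp_force: 30.0
```

{"method": "drive_tool", "body": {"motion": [[[0,0,0],[-0.14,0,0]],[[0,0,0],[-0.14,0,0]],[[0,0,0],[-0.14,0,0]],[[0,0,0],[-0.14,0,0]],[[0,0,0],[-0.14,0,0]]]}}

```text
time_s: 10.5
position: [0.4571, 0.0557, 0.238]
tcp_rot: [[0.302, 0.946, -0.118], [0.953, -0.3, 0.038], [0.001, -0.124, -0.992]]
force: [0.5, -0.7, -2.4]
opening: 0.159
grasp_force: 30.0
```

{"method": "drive_tool", "body": {"motion": [[[0,0,0],[-0.14,0,0]],[[0,0,0],[0,0,0]]]}}

```text
time_s: 10.7
position: [0.4513, 0.0573, 0.237]
tcp_rot: [[0.3, 0.954, 0.003], [0.954, -0.3, -0.002], [-0.001, 0.003, -1.0]]
force: [-2.0, 0.3, -2.9]
opening: 0.158
grasp_force: 30.0
```

```bash
python3 plan.py .513 .2301 .12 -17.7;  python3 - <<'E'
from seg import *
im=snap("side","s8.png")
# white blobs
print([(b[0],b[1][4]) for b in blobs(im,(0,0,170),(180,45,255),6,(200,450,130,350))])
E
```

```text
turn [0.003 0.001 0.004] rows 1 | then shift mm [183.4   6.3 117. ] rows 5 | J [-7. 59. 11.]
10.7 [0.4513 0.0573 0.237 ] [-2.   0.3 -2.9] 0.158 29.984989841468632
[((np.float64(270.0), np.float64(149.5)), 10), ((np.float64(266.8), np.float64(187.4)), 132), ((np.float64(260.8), np.float64(202.6)), 174), ((np.float64(427.9), np.float64(199.6)), 25), ((np.float64(372.1), np.float64(207.9)), 47), ((np.float64(247.7), np.float64(216.7)), 46), ((np.float64(305.0), np.float64(219.6)), 296), ((np.float64(262.8), np.float64(223.3)), 115), ((np.float64(425.2), np.float64(223.9)), 47), ((np.float64(328.5), np.float64(232.4)), 161), ((np.float64(225.7), np.float64(229.7)), 9), ((np.float64(420.5), np.float64(233.5)), 15), ((np.float64(221.5), np.float64(233.5)), 6), ((np.float64(423.1), np.float64(236.8)), 9), ((np.float64(251.4), np.float64(238.6)), 20), ((np.float64(261.3), np.float64(238.7)), 7), ((np.float64(364.1), np.float64(240.5)), 101), ((np.float64(211.4), np.float64(244.6)), 18), ((np.float64(333.0), np.float64(241.3)), 7), ((np.float64(443.9), np.float64(242.6)), 18), ((np.float64(249.0), np.float64(251.3)), 6), ((np.float64(331.1), np.float64(264.9)), 9), ((np.float64(205.9), np.float64(286.7)), 293), ((np.float64(299.2), np.float64(295.2)), 39), ((np.float64(324.3), np.float64(288.6)), 29), ((np.float64(399.5), np.float64(309.0)), 6), ((np.float64(208.0), np.float64(316.0)), 7)]
```

{"method": "drive_tool", "body": {"motion": [[[40,1.3,10],[0,0,0]],[[48,1.7,5],[0,0,0]],[[48,1.7,5],[0,0,0]],[[47,1.6,10],[0,0,0]],[[0,0,40],[0,0,0]]]}}

```text
time_s: 11.25
position: [0.5283, 0.234, 0.1692]
tcp_rot: [[0.299, 0.954, 0.021], [0.954, -0.299, 0.004], [0.01, 0.019, -1.0]]
force: [1.2, -1.2, -2.5]
opening: 0.162
grasp_force: 30.0
```

{"method": "drive_tool", "body": {"motion": [[[0,0,45],[0,0,0]],[[0,0,45],[0,0,0]],[[0,0,30],[0,0,0]],[[0,0,0],[0,0,0]],[[0,0,0],[0,0,0]]]}}

```text
time_s: 11.75
position: [0.5222, 0.2272, 0.0453]
tcp_rot: [[0.303, 0.953, 0.005], [0.953, -0.303, -0.002], [-0.001, 0.005, -1.0]]
force: [0.5, 0.1, -1.6]
opening: 0.152
grasp_force: 30.0
```

```bash
python3 plan.py .513 .2301 .026 -17.7
```

```text
turn [0.005 0.001 0.001] rows 1 | then shift mm [-0.  -9.6 19.3] rows 1 | J [12. 41. 30.]
11.75 [0.5222 0.2272 0.0453] [ 0.5  0.1 -1.6] 0.152 29.984158272854984
```

{"method": "drive_tool", "body": {"motion": [[[0,0,12],[0,0,0]],[[0,0,6],[0,0,0]],[[0,0,2],[0,0,0]],[[0,0,0],[0,0,0]],[[0,0,0],[0,0,0]]]}}

```text
time_s: 12.25
position: [0.5216, 0.2272, 0.026]
tcp_rot: [[0.303, 0.953, 0.007], [0.953, -0.303, -0.002], [0.0, 0.007, -1.0]]
force: [-0.6, -0.2, -0.5]
opening: 0.16
grasp_force: 30.0
```

{"method": "drive_tool", "body": {"motion": [[[0,0,0],[0,0,0]],[[0,0,0],[0,0,0]],[[0,0,0],[0,0,0]],[[0,0,0],[0,0,0]]], "gripper": 0.5}}

```text
time_s: 12.65
position: [0.5214, 0.2272, 0.0255]
tcp_rot: [[0.303, 0.953, 0.006], [0.953, -0.303, -0.002], [-0.0, 0.007, -1.0]]
force: [-0.3, 0.5, 0.4]
opening: 0.431
grasp_force: 0.0
```

{"method": "drive_tool", "body": {"motion": [[[0,0,-30],[0,0,0]],[[0,0,-45],[0,0,0]],[[0,0,-45],[0,0,0]],[[0,0,-40],[0,0,0]],[[0,0,0],[0,0,0]]]}}

```text
time_s: 13.15
position: [0.5242, 0.2286, 0.1915]
tcp_rot: [[0.303, 0.953, 0.019], [0.953, -0.303, 0.001], [0.006, 0.018, -1.0]]
force: [1.2, 0.5, -0.3]
opening: 0.498
grasp_force: 0.0
```

```bash
python3 plan.py .49 -.377 .2 -5.5
```

```text
turn [ 0.018 -0.004 -0.212] rows 2 | then shift mm [-606.1   24.    -8.5] rows 13 | J [12. 59. 30.]
13.15 [0.5242 0.2286 0.1915] [ 1.2  0.5 -0.3] 0.498 0.0
```

{"method": "drive_tool", "body": {"motion": [[[0,0,0],[0.009,-0.002,-0.106]],[[0,0,0],[0.009,-0.002,-0.106]],[[-46,2,-1],[0,0,0]],[[-46,2,-1],[0,0,0]],[[-46,2,-1],[0,0,0]]]}}

```text
time_s: 13.65
position: [0.5122, 0.0886, 0.188]
tcp_rot: [[0.094, 0.995, -0.014], [0.996, -0.094, -0.003], [-0.004, -0.013, -1.0]]
force: [1.3, -0.1, 0.1]
opening: 0.498
grasp_force: 0.0
```

{"method": "drive_tool", "body": {"motion": [[[-46,2,-1],[0,0,0]],[[-46,2,-1],[0,0,0]],[[-46,2,-1],[0,0,0]],[[-46,2,-1],[0,0,0]],[[-46,2,-1],[0,0,0]]]}}

```text
time_s: 14.15
position: [0.5002, -0.1419, 0.1939]
tcp_rot: [[0.096, 0.995, -0.014], [0.995, -0.096, -0.002], [-0.003, -0.013, -1.0]]
force: [0.9, 0.7, -0.4]
opening: 0.497
grasp_force: 0.0
```

{"method": "drive_tool", "body": {"motion": [[[-46,2,-1],[0,0,0]],[[-46,2,-1],[0,0,0]],[[-46,2,-1],[0,0,0]],[[-46,0,0],[0,0,0]],[[0,0,0],[0,0,0]]]}}

```text
time_s: 14.65
position: [0.4892, -0.3306, 0.1975]
tcp_rot: [[0.101, 0.995, -0.011], [0.995, -0.101, -0.006], [-0.008, -0.01, -1.0]]
force: [0.2, -0.2, -0.3]
opening: 0.499
grasp_force: 0.0
```

```bash
python3 plan.py .49 -.377 .027 -5.5; python3 - <<'E'
from h import *
snap("top","t9.png"); snap("side","s9.png"); a=cv2.imread("pics/s9.png")[220:420,190:390];b=cv2.imread("pics/t9.png")[170:310,150:320]; cv2.imwrite("pics/v9.png",np.hstack([cv2.resize(a,(400,400)),cv2.resize(b,(400,330)).copy() if 0 else cv2.copyMakeBorder(cv2.resize(b,(400,330)),0,70,0,0,0)]))
E
```

```text
turn [-0.01   0.008 -0.005] rows 1 | then shift mm [-46.2   5.2 170.5] rows 4 | J [-45.  62. -38.]
14.65 [ 0.4892 -0.3306  0.1975] [ 0.2 -0.2 -0.3] 0.499 0.0
```

View pics/v9.png

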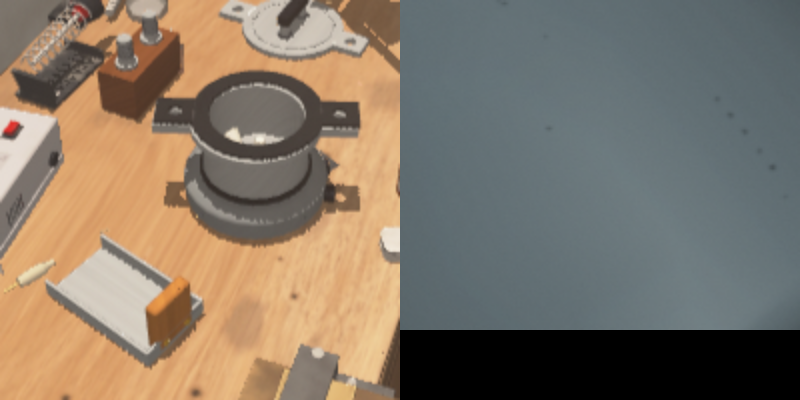

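{"method": "drive_tool", "body": {"motion": [[[-23,3,20],[-0.01,0.008,0]],[[-22,2,40],[0,0,0]],[[0,0,45],[0,0,0]],[[0,0,0],[0,0,0]],[[0,0,0],[0,0,0]]]}}

```text
time_s: 15.25
position: [0.4895, -0.3665, 0.0926]
tcp_rot: [[0.094, 0.996, -0.004], [0.996, -0.094, 0.008], [0.007, -0.005, -1.0]]
force: [0.0, -0.1, 0.1]
opening: 0.5
grasp_force: 0.0
```

```bash
python3 plan.py .489 -.377 .027 -5.5
```

```text
turn [-0.005 -0.007  0.002] rows 1 | then shift mm [-10.5   0.6  65.6] rows 2 | J [-47.  52. -42.]
15.25 [ 0.4895 -0.3665  0.0926] [ 0.  -0.1  0.1] 0.5 0.0
```

{"method": "drive_tool", "body": {"motion": [[[-5,0,20],[-0.005,-0.007,0]],[[-5,0.5,30],[0,0,0]],[[0,0,15.5],[0,0,0]],[[0,0,0],[0,0,0]],[[0,0,0],[0,0,0]]]}}

```text
time_s: 15.75
position: [0.4903, -0.379, 0.0292]
tcp_rot: [[0.095, 0.995, 0.004], [0.995, -0.095, -0.004], [-0.004, 0.004, -1.0]]
force: [0.0, -0.5, -0.6]
opening: 0.498
grasp_force: 0.0
```

{"method": "drive_tool", "body": {"motion": [[[0,0,0],[0,0,0]],[[0,0,0],[0,0,0]],[[0,0,0],[0,0,0]],[[0,0,0],[0,0,0]],[[0,0,0],[0,0,0]]], "gripper": 0}}

```text
time_s: 16.25
position: [0.4896, -0.3792, 0.028]
tcp_rot: [[0.096, 0.995, 0.003], [0.995, -0.096, -0.003], [-0.003, 0.003, -1.0]]
force: [0.1, -0.0, 1.8]
opening: 0.158
grasp_force: 30.0
```

{"method": "drive_tool", "body": {"motion": [[[0,0,-10],[0,0,0]],[[0,0,-30],[0,0,0]],[[0,0,-40],[0,0,0]],[[0,0,-40],[0,0,0]],[[0,0,-30],[0,0,0]]]}}

```text
time_s: 16.75
position: [0.4892, -0.3788, 0.1803]
tcp_rot: [[0.096, 0.995, 0.004], [0.995, -0.096, -0.004], [-0.004, 0.004, -1.0]]
force: [0.2, -0.9, -2.2]
opening: 0.156
grasp_force: 30.0
```

```bash
python3 plan.py .39 .0 .19 20;python3 plan.py .39 .0 .19 -5.5; python3 - <<'E'
from seg import *
for n in("top","side"):
    im=snap(n,n[0]+"10.png")
    print([(b[0],b[1][4]) for b in blobs(im,(16,110,80),(28,255,255),10)])
a=cv2.imread("pics/s10.png")
E
```

```text
turn [ 0.003  0.005 -0.445] rows 3 | then shift mm [389.8  36.4  -9.7] rows 8 | J [-48.  62. -43.]
16.75 [ 0.4892 -0.3788  0.1803] [ 0.2 -0.9 -2.2] 0.156 30.001842454075813
turn [0.004 0.004 0.   ] rows 1 | then shift mm [ 367.5 -135.    -9.7] rows 8 | J [-48.  62. -43.]
16.75 [ 0.4892 -0.3788  0.1803] [ 0.2 -0.9 -2.2] 0.156 30.001842454075813
[((np.float64(147.6), np.float64(145.4)), 436), ((np.float64(138.3), np.float64(133.6)), 34), ((np.float64(521.6), np.float64(179.5)), 936)]
[((np.float64(387.3), np.float64(112.6)), 106), ((np.float64(316.8), np.float64(120.3)), 30), ((np.float64(320.0), np.float64(153.7)), 714), ((np.float64(362.9), np.float64(148.9)), 32), ((np.float64(369.3), np.float64(153.7)), 11), ((np.float64(370.4), np.float64(181.0)), 145), ((np.float64(385.5), np.float64(186.0)), 15), ((np.float64(379.5), np.float64(195.1)), 30), ((np.float64(93.3), np.float64(254.9)), 224), ((np.float64(388.4), np.float64(248.9)), 42), ((np.float64(370.6), np.float64(272.1)), 10), ((np.float64(388.9), np.float64(284.9)), 56), ((np.float64(374.4), np.float64(287.0)), 15), ((np.float6
[... 2605 characters left out ...]
1)), 44), ((np.float64(230.8), np.float64(447.0)), 37), ((np.float64(278.2), np.float64(450.2)), 12), ((np.float64(377.6), np.float64(447.5)), 23), ((np.float64(234.9), np.float64(462.5)), 168), ((np.float64(384.3), np.float64(453.4)), 53), ((np.float64(354.9), np.float64(451.2)), 14), ((np.float64(200.7), np.float64(455.9)), 11), ((np.float64(222.5), np.float64(456.4)), 10), ((np.float64(301.1), np.float64(470.1)), 67), ((np.float64(242.5), np.float64(471.5)), 48), ((np.float64(255.8), np.float64(466.5)), 29), ((np.float64(351.4), np.float64(472.2)), 62), ((np.float64(305.6), np.float64(472.2)), 23), ((np.float64(173.7), np.float64(472.2)), 12), ((np.float64(250.9), np.float64(475.8)), 35)]
```

{"method": "drive_tool", "body": {"motion": [[[0,0,0],[0,0,0.106]],[[0,0,0],[0,0,0.106]],[[20,-12,0],[0,0,0]],[[36,-21,0],[0,0,0]],[[36,-21,0],[0,0,0]]]}}

```text
time_s: 17.35
position: [0.4639, -0.273, 0.1756]
tcp_rot: [[0.305, 0.953, -0.0], [0.953, -0.305, -0.001], [-0.001, 0.0, -1.0]]
force: [0.2, 0.5, -2.6]
opening: 0.156
grasp_force: 30.0
```

{"method": "drive_tool", "body": {"motion": [[[36,-21,0],[0,0,0]],[[36,-21,0],[0,0,0]],[[36,-21,0],[0,0,0]],[[36,-21,0],[0,0,0]],[[36,-21,0],[0,0,0]]]}}

```text
time_s: 17.85
position: [0.4181, -0.0692, 0.1756]
tcp_rot: [[0.304, 0.953, -0.0], [0.953, -0.304, -0.002], [-0.002, 0.001, -1.0]]
force: [0.8, -0.2, -2.0]
opening: 0.155
grasp_force: 30.0
```

{"method": "drive_tool", "body": {"motion": [[[36,-21,0],[0,0,0]],[[36,-21,0],[0,0,0]],[[36,-21,0],[0,0,0]],[[18,-10,0],[0,0,0]],[[0,0,0],[0,0,0]]]}}

```text
time_s: 18.35
position: [0.3857, 0.0733, 0.1752]
tcp_rot: [[0.299, 0.954, -0.002], [0.954, -0.299, -0.002], [-0.003, -0.001, -1.0]]
force: [-0.9, 0.2, -2.3]
opening: 0.156
grasp_force: 30.0
```

```bash
python3 plan.py .385 .082 .15 -17.7
```

```text
turn [-0.001  0.003  0.005] rows 1 | then shift mm [ 8.1 -3.3 25.2] rows 1 | J [-6. 46. 12.]
18.35 [0.3857 0.0733 0.1752] [-0.9  0.2 -2.3] 0.156 30.002584322355688
```

{"method": "drive_tool", "body": {"motion": [[[7,-1,26],[0,0,0]],[[0,4.8,-16.1],[0.14,0,0]],[[0,2,-14],[0.14,0,0]],[[0,1,-13.5],[0.14,0,0]],[[0,0,0],[0,0,0]]]}}

```text
time_s: 18.85
position: [0.4078, 0.0714, 0.1907]
tcp_rot: [[0.306, 0.875, -0.376], [0.952, -0.282, 0.119], [-0.002, -0.394, -0.919]]
force: [0.2, 0.0, -2.9]
opening: 0.162
grasp_force: 30.0
```

```bash
python3 lip.py
```

```text
lip [0.502  0.0452 0.1204] tilt 23.2 J [ -8.  27. 100.   4.  76.   8.]
```

{"method": "drive_tool", "body": {"motion": [[[0,1,-11],[0.14,0,0]],[[0,1,-11],[0.14,0,0]],[[0,4,-16.5],[0.14,0,0]],[[0,4,-16.5],[0.14,0,0]],[[0,0,0],[0,0,0]]]}}

```text
time_s: 19.35
position: [0.4423, 0.0602, 0.2234]
tcp_rot: [[0.305, 0.535, -0.788], [0.952, -0.175, 0.25], [-0.004, -0.827, -0.563]]
force: [-0.2, -0.2, -2.6]
opening: 0.158
grasp_force: 30.0
```

```bash
python3 lip.py
```

```text
lip [0.4859 0.05   0.1117] tilt 55.7 J [-11.  43.  79.   6. 113.   7.]
```

{"method": "drive_tool", "body": {"motion": [[[0,4,-16.5],[0.14,0,0]],[[0,0,0],[0,0,0]],[[0,0,0],[0,0,0]],[[0,0,0],[0,0,0]]]}}

```text
time_s: 19.75
position: [0.4547, 0.0574, 0.2354]
tcp_rot: [[0.303, 0.424, -0.854], [0.953, -0.137, 0.27], [-0.002, -0.895, -0.446]]
force: [-0.4, -0.7, -1.8]
opening: 0.157
grasp_force: 30.0
```

{"method": "drive_tool", "body": {"motion": [[[0,0,0],[-0.14,0,0]],[[0,0,0],[-0.14,0,0]],[[0,0,0],[-0.14,0,0]],[[0,0,0],[-0.14,0,0]],[[0,0,0],[-0.14,0,0]]]}}

```text
time_s: 20.25
position: [0.4552, 0.0573, 0.2368]
tcp_rot: [[0.303, 0.877, -0.372], [0.953, -0.279, 0.117], [-0.002, -0.39, -0.921]]
force: [0.1, -0.4, -2.8]
opening: 0.161
grasp_force: 30.0
```

{"method": "drive_tool", "body": {"motion": [[[0,0,0],[-0.14,0,0]],[[0,0,0],[-0.14,0,0]],[[0,0,0],[-0.14,0,0]],[[0,0,0],[0,0,0]]]}}

```text
time_s: 20.65
position: [0.4489, 0.059, 0.2361]
tcp_rot: [[0.301, 0.954, 0.005], [0.954, -0.301, -0.005], [-0.003, 0.006, -1.0]]
force: [-1.4, 0.5, -2.5]
opening: 0.16
grasp_force: 30.0
```

```bash
python3 lip.py; python3 plan.py .489 -.378 .22 -17.7; python3 plan.py .489 -.378 .22 -5.5
```

```text
lip [0.5623 0.0274 0.2108] tilt 0.4 J [ -7.  16. 105.  -0.  59.  11.]
turn [0.006 0.003 0.004] rows 1 | then shift mm [-404.1  171.1   16.1] rows 9 | J [-7. 59. 11.]
20.65 [0.4489 0.059  0.2361] [-1.4  0.5 -2.5] 0.16 30.0015775160864
turn [ 0.006  0.003 -0.209] rows 2 | then shift mm [-431.2   81.8   16.1] rows 9 | J [-7. 59. 11.]
20.65 [0.4489 0.059  0.2361] [-1.4  0.5 -2.5] 0.16 30.0015775160864
```

{"method": "drive_tool", "body": {"motion": [[[0,0,0],[0,0,-0.105]],[[0,0,0],[0,0,-0.105]],[[-40,8,2],[0,0,0]],[[-43,8,2],[0,0,0]],[[-43,8,2],[0,0,0]]]}}

```text
time_s: 21.15
position: [0.4678, -0.0719, 0.2302]
tcp_rot: [[0.096, 0.995, 0.007], [0.995, -0.096, -0.004], [-0.004, 0.008, -1.0]]
force: [1.0, 0.3, -0.9]
opening: 0.159
grasp_force: 30.0
```

{"method": "drive_tool", "body": {"motion": [[[-43,8,2],[0,0,0]],[[-43,8,2],[0,0,0]],[[-43,8,2],[0,0,0]],[[-43,8,2],[0,0,0]],[[-43,8,2],[0,0,0]]]}}

```text
time_s: 21.65
position: [0.4862, -0.2908, 0.2211]
tcp_rot: [[0.098, 0.995, 0.007], [0.995, -0.098, -0.004], [-0.003, 0.007, -1.0]]
force: [0.3, 0.7, -2.1]
opening: 0.157
grasp_force: 30.0
```

{"method": "drive_tool", "body": {"motion": [[[-43,8,2],[0,0,0]],[[-43,8,2],[0,0,0]],[[0,0,40],[0,0,0]],[[0,0,40],[0,0,0]],[[0,0,0],[0,0,0]]]}}

```text
time_s: 22.15
position: [0.4908, -0.3735, 0.1317]
tcp_rot: [[0.099, 0.995, -0.002], [0.995, -0.099, 0.006], [0.006, -0.003, -1.0]]
force: [-0.6, 0.6, -3.1]
opening: 0.157
grasp_force: 30.0
```

```bash
python3 plan.py .489 -.378 .028 -5.5; python3 - <<'E'
from h import *
snap("side","s11.png"); snap("top","t11.png")
E
```

```text
turn [-0.003 -0.006 -0.003] rows 1 | then shift mm [ -4.7  -1.4 103.7] rows 3 | J [-48.  57. -42.]
22.15 [ 0.4908 -0.3735  0.1317] [-0.6  0.6 -3.1] 0.157 30.001281648874283
```

{"method": "drive_tool", "body": {"motion": [[[-4,0,40],[-0.003,-0.006,0]],[[0,0,35],[0,0,0]],[[0,0,18],[0,0,0]],[[0,0,0],[0,0,0]],[[0,0,0],[0,0,0]]]}}

```text
time_s: 22.75
position: [0.4965, -0.3823, 0.0465]
tcp_rot: [[0.097, 0.995, 0.013], [0.995, -0.097, -0.014], [-0.013, 0.014, -1.0]]
force: [0.2, 0.6, -1.5]
opening: 0.158
grasp_force: 30.0
```

```bash
python3 plan.py .489 -.378 .028 -5.5; python3 - <<'E'
from seg import *
for f,roi in(("s11",(200,420,190,420)),("t11",(150,420,150,340))):
    im=cv2.cvtColor(cv2.imread(f"pics/{f}.png"),cv2.COLOR_BGR2RGB)
    print([(b[0],b[1][4]) for b in blobs(im,(16,90,60),(28,255,255),8,roi) if b[1][4]<150])
E
```

```text
turn [ 0.014  0.013 -0.001] rows 1 | then shift mm [ 3.5 -7.9 18.5] rows 1 | J [-48.  46. -42.]
22.75 [ 0.4965 -0.3823  0.0465] [ 0.2  0.6 -1.5] 0.158 30.000876523554325
[((np.float64(301.2), np.float64(192.8)), 65), ((np.float64(363.2), np.float64(191.4)), 24), ((np.float64(379.4), np.float64(194.5)), 31), ((np.float64(412.8), np.float64(193.2)), 9), ((np.float64(392.9), np.float64(205.7)), 83), ((np.float64(408.8), np.float64(209.3)), 29), ((np.float64(417.3), np.float64(211.3)), 38), ((np.float64(396.4), np.float64(233.9)), 104), ((np.float64(388.7), np.float64(249.0)), 36), ((np.float64(370.5), np.float64(272.2)), 12), ((np.float64(328.0), np.float64(289.0)), 21), ((np.float64(351.0), np.float64(291.1)), 11), ((np.float64(271.6), np.float64(298.1)), 8), ((np.float64(223.0), np.float64(320.9)), 9), ((np.float64(206.7), np.float64(328.8)), 49), ((np.float64(215.5), np.float64(326.8)), 44), ((np.float64(264.4), np.float64(335.1)), 51), ((np.float64(205.8), np.float64(343.2)), 77), ((np.float64(297.6), np.float64(341.6)), 25), ((np.float64(311.4), np.float64(347.7)), 22), ((np.float6
[... 574 characters left out ...]
)), 16), ((np.float64(269.2), np.float64(402.0)), 13), ((np.float64(259.2), np.float64(403.4)), 11), ((np.float64(276.2), np.float64(410.2)), 66), ((np.float64(208.6), np.float64(407.0)), 9), ((np.float64(263.4), np.float64(413.0)), 49), ((np.float64(330.6), np.float64(411.2)), 49), ((np.float64(256.3), np.float64(410.6)), 14), ((np.float64(359.9), np.float64(415.2)), 117), ((np.float64(252.5), np.float64(416.8)), 13)]
[((np.float64(152.7), np.float64(153.3)), 51), ((np.float64(185.9), np.float64(169.3)), 17), ((np.float64(204.8), np.float64(220.2)), 13), ((np.float64(178.5), np.float64(278.2)), 20), ((np.float64(155.1), np.float64(308.1)), 129), ((np.float64(151.1), np.float64(323.7)), 12)]
```

{"method": "drive_tool", "body": {"motion": [[[0,0,10],[0.014,0.013,0]],[[0,0,6],[0,0,0]],[[0,0,3],[0,0,0]],[[0,0,0],[0,0,0]],[[0,0,0],[0,0,0]]]}}

```text
time_s: 23.25
position: [0.4961, -0.3822, 0.0278]
tcp_rot: [[0.098, 0.995, -0.0], [0.995, -0.098, 0.0], [0.0, -0.0, -1.0]]
force: [-1.4, 1.3, 10.4]
opening: 0.154
grasp_force: 30.0
```

{"method": "drive_tool", "body": {"motion": [[[0,0,0],[0,0,0]],[[0,0,0],[0,0,0]],[[0,0,0],[0,0,0]],[[0,0,0],[0,0,0]]], "gripper": 0.5}}

```text
time_s: 23.65
position: [0.4949, -0.381, 0.0248]
tcp_rot: [[0.098, 0.995, -0.003], [0.995, -0.098, 0.003], [0.003, -0.003, -1.0]]
force: [-0.8, -0.1, 0.4]
opening: 0.435
grasp_force: 0.0
```

{"method": "drive_tool", "body": {"motion": [[[0,0,-25],[0,0,0]],[[0,0,-45],[0,0,0]],[[0,0,-45],[0,0,0]],[[0,0,-40],[0,0,0]],[[0,40,-20],[0,0,0]]]}}

```text
time_s: 24.15
position: [0.5327, -0.3859, 0.2037]
tcp_rot: [[0.101, 0.995, -0.004], [0.995, -0.101, 0.002], [0.002, -0.004, -1.0]]
force: [0.6, -1.2, -0.2]
opening: 0.499
grasp_force: 0.0
```

```bash
python3 plan.py .5674 -.235 .2 -7; python3 - <<'E'
from h import *
snap("side","s12.png"); snap("top","t12.png")
a=cv2.imread("pics/s12.png");b=cv2.imread("pics/t12.png")
A=cv2.resize(a[170:330,230:410],None,fx=2.2,fy=2.2); B=cv2.resize(b[185:300,210:430],None,fx=1.8,fy=1.8)
C=np.zeros((600,800,3),np.uint8); C[:A.shape[0],:A.shape[1]]=A; C[A.shape[0]:A.shape[0]+B.shape[0],:B.shape[1]]=B; cv2.imwrite("pics/v12.png",C)
E
```

```text
turn [-0.004 -0.002  0.021] rows 1 | then shift mm [154.   16.    3.7] rows 4 | J [-46.  68. -40.]
24.15 [ 0.5327 -0.3859  0.2037] [ 0.6 -1.2 -0.2] 0.499 0.0
```

View pics/v12.png

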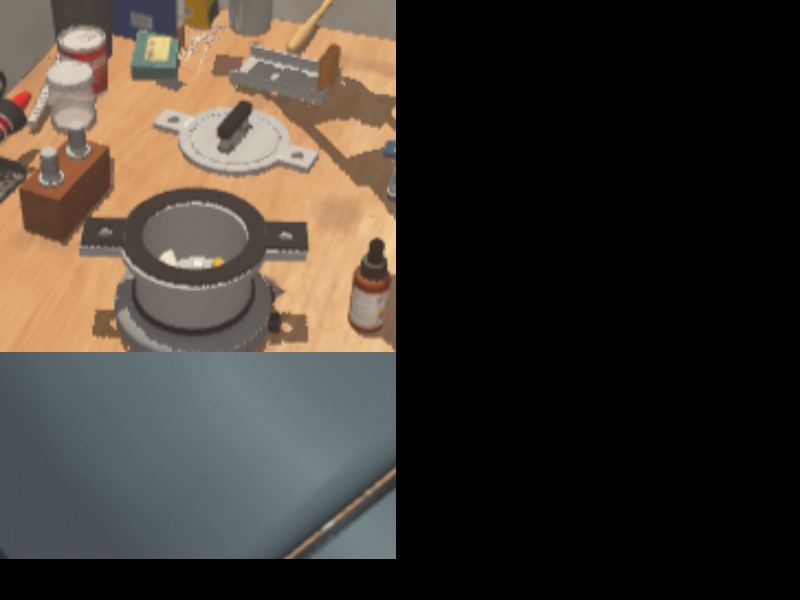

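```bash
python3 - <<'E'
from h import *
a=cv2.imread("pics/top0.png"); b=cv2.imread("pics/s12.png")
f=lambda im,x,y: cv2.convertScaleAbs(cv2.resize(im[y:y+30,x:x+40],(400,300),interpolation=cv2.INTER_CUBIC),alpha=1.8)
cv2.imwrite("pics/v14.png",np.vstack([np.hstack([f(a,246,264),f(a,231,185)]),np.hstack([f(b,340,262),f(b,258,260)])]))
E
```

```text
(no output)
```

View pics/v14.png

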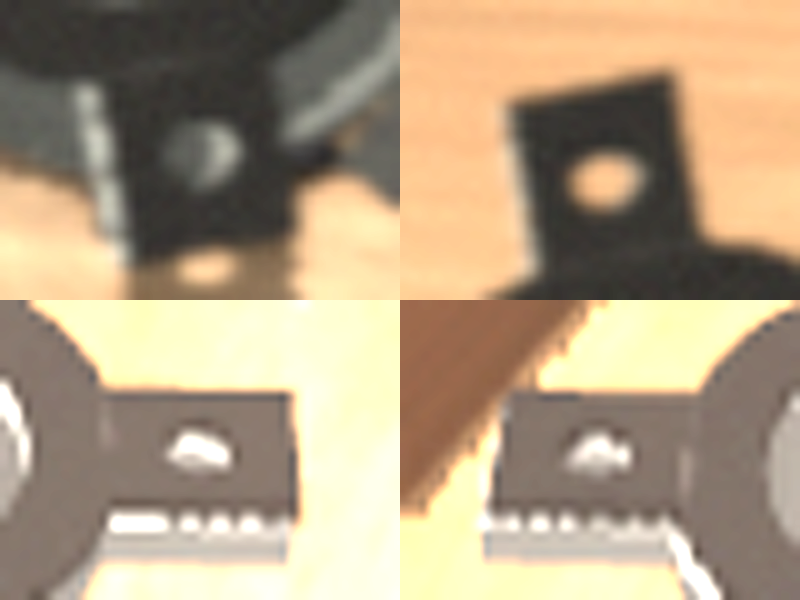

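```bash
python3 - <<'E'
from h import *
def tri(pt,ps):
    A=[];b=[]
    for n,q in(("top",pt),("side",ps)):
        o,d=ray(n,*q); d/=np.linalg.norm(d); M=np.eye(3)-np.outer(d,d); A.append(M); b.append(M@o)
    return np.linalg.lstsq(np.vstack(A),np.hstack(b),rcond=None)[0]
for n,t,s,z in [("front",(265.85,278.85),(359.55,276.55),.104),("rear",(251.05,202.75),(277.35,274.85),.104),("lidF",(388-.4,275-.4),(364.9,240.9),.008),("lidR",(401,205.8),(308.5,223.7),.008),("stray",(204.6,287.1),(345.2,367.6),.005)]:
    print(n,(1000*tri(t,s)).round(1),(1000*onz("top",*t,z)).round(1),(1000*onz("side",*s,z)).round(1))
E
python3 plan.py .568 -.2325 .1 -7
```

```text
front [440.6  19.4  99.4] [439.   18.7 104. ] [440.4  24.6 104. ]
rear [588.4  69.5 100.1] [585.7  68.4 104. ] [588.   73.3 104. ]
lidF [ 491.5 -225.2    2.6] [ 489.6 -224.5    8. ] [ 490.7 -218.1    8. ]
lidR [ 647.1 -243.1    5.7] [ 645.1 -242.8    8. ] [ 647.1 -240.1    8. ]
stray [422.2 157.3   1.3] [420.7 156.2   5. ] [422.5 160.1   5. ]
turn [0.009 0.005 0.026] rows 1 | then shift mm [157.8   7.9 104.9] rows 4 | J [-45.  68. -40.]
24.25 [ 0.5409 -0.3882  0.2049] [ 0.5 -0.2  0.5] 0.5 0.0
```

{"method": "drive_tool", "body": {"motion": [[[0,0,0],[0.009,0.005,0.03]],[[48,2,5],[0,0,0]],[[48,2,10],[0,0,0]],[[45,2,20],[0,0,0]],[[18,2,35],[0,0,0]]]}}

```text
time_s: 24.75
position: [0.5632, -0.2245, 0.1316]
tcp_rot: [[0.125, 0.992, -0.009], [0.992, -0.125, 0.009], [0.008, -0.01, -1.0]]
force: [0.4, -1.1, -0.6]
opening: 0.503
grasp_force: 0.0
```

{"method": "drive_tool", "body": {"motion": [[[0,0,35],[0,0,0]],[[0,0,0],[0,0,0]],[[0,0,0],[0,0,0]]]}}

```text
time_s: 25.05
position: [0.5617, -0.2278, 0.0954]
tcp_rot: [[0.128, 0.992, -0.013], [0.992, -0.128, 0.01], [0.008, -0.014, -1.0]]
force: [0.6, 0.7, -0.0]
opening: 0.501
grasp_force: 0.0
```

```bash
python3 plan.py .5681 -.2314 .015 -7.4; python3 - <<'E'
from seg import *
im=snap("side","s15.png"); print([(b[0],b[1]) [:2] for b in blobs(im,(0,0,95),(180,45,255),150,(295,380,205,260))])
E
```

```text
turn [-0.014 -0.008  0.001] rows 1 | then shift mm [-2.7  6.8 80.4] rows 2 | J [-33.  52. -25.]
25.05 [ 0.5617 -0.2278  0.0954] [ 0.6  0.7 -0. ] 0.501 0.0
[((np.float64(360.7), np.float64(209.1)), [335, 205, 44, 13, 272]), ((np.float64(336.6), np.float64(234.6)), [300, 219, 74, 31, 1317])]
```

{"method": "drive_tool", "body": {"motion": [[[-1.5,3,35],[-0.014,-0.008,0]],[[-1,3,30],[0,0,0]],[[0,0,8],[0,0,0]],[[0,0,0],[0,0,0]],[[0,0,0],[0,0,0]]]}}

```text
time_s: 25.6
position: [0.5687, -0.232, 0.0248]
tcp_rot: [[0.128, 0.992, 0.004], [0.992, -0.128, -0.002], [-0.002, 0.005, -1.0]]
force: [-0.8, -0.6, 0.1]
opening: 0.504
grasp_force: 0.0
```

```bash
python3 plan.py .5681 -.2314 .015 -7.4
```

```text
turn [0.005 0.002 0.001] rows 1 | then shift mm [ 0.5 -0.7  9.8] rows 1 | J [-33.  44. -25.]
25.6 [ 0.5687 -0.232   0.0248] [-0.8 -0.6  0.1] 0.504 0.0
```

{"method": "drive_tool", "body": {"motion": [[[0,0,9],[0.005,0.002,0]],[[0,0,0],[0,0,0]]]}}

```text
time_s: 25.8
position: [0.5679, -0.2311, 0.0144]
tcp_rot: [[0.128, 0.992, -0.002], [0.992, -0.128, 0.002], [0.001, -0.003, -1.0]]
force: [-0.3, 0.3, 0.8]
opening: 0.499
grasp_force: 0.0
```

{"method": "drive_tool", "body": {"motion": [[[0,0,0],[0,0,0]],[[0,0,0],[0,0,0]],[[0,0,0],[0,0,0]],[[0,0,0],[0,0,0]],[[0,0,0],[0,0,0]]], "gripper": 0}}

```text
time_s: 26.3
position: [0.5681, -0.231, 0.0142]
tcp_rot: [[0.128, 0.992, -0.002], [0.992, -0.128, 0.002], [0.001, -0.002, -1.0]]
force: [0.8, 0.7, -0.4]
opening: 0.184
grasp_force: 30.0
```

{"method": "drive_tool", "body": {"motion": [[[0,0,-10],[0,0,0]],[[0,0,-30],[0,0,0]],[[0,0,-45],[0,0,0]],[[0,0,-45],[0,0,0]],[[0,0,-45],[0,0,0]]]}}

```text
time_s: 26.8
position: [0.5671, -0.2306, 0.1904]
tcp_rot: [[0.128, 0.992, -0.005], [0.992, -0.128, 0.003], [0.002, -0.005, -1.0]]
force: [0.1, -0.7, -3.5]
opening: 0.175
grasp_force: 30.0
```

```bash
python3 plan.py .5133 .049 .16 17.8; python3 - <<'E'
from seg import *
im=snap("side","s16.png"); print([(b[0],b[1]) [:2] for b in blobs(im,(0,0,95),(180,45,255),150,(295,400,100,260))])
E
```

```text
turn [-0.005 -0.004 -0.439] rows 3 | then shift mm [282.6  34.3  30.4] rows 6 | J [-33.  63. -25.]
26.8 [ 0.5671 -0.2306  0.1904] [ 0.1 -0.7 -3.5] 0.175 29.98541794717312
[((np.float64(312.0), np.float64(104.6)), [295, 100, 34, 13, 325]), ((np.float64(366.0), np.float64(152.3)), [299, 100, 101, 87, 3803]), ((np.float64(357.2), np.float64(203.5)), [334, 191, 45, 26, 660])]
```

{"method": "drive_tool", "body": {"motion": [[[0,0,0],[0,0,-0.11]],[[0,0,0],[0,0,-0.11]],[[0,0,0],[0,0,-0.11]],[[0,0,0],[-0.005,-0.004,-0.109]],[[25,3,0],[0,0,0]]]}}

```text
time_s: 27.35
position: [0.5637, -0.209, 0.1889]
tcp_rot: [[-0.305, 0.952, 0.004], [0.952, 0.305, -0.003], [-0.004, 0.003, -1.0]]
force: [-0.3, 0.0, -2.9]
opening: 0.183
grasp_force: 30.0
```

{"method": "drive_tool", "body": {"motion": [[[40,5,2],[0,0,0]],[[40,5,2],[0,0,0]],[[40,5,2],[0,0,0]],[[40,5,2],[0,0,0]],[[40,5,2],[0,0,0]]]}}

```text
time_s: 27.85
position: [0.5246, -0.0068, 0.1785]
tcp_rot: [[-0.306, 0.952, 0.002], [0.952, 0.306, -0.0], [-0.001, 0.001, -1.0]]
force: [0.6, -0.2, -3.0]
opening: 0.181
grasp_force: 30.0
```

{"method": "drive_tool", "body": {"motion": [[[38,4,5],[0,0,0]],[[20,2,5],[0,0,0]],[[0,0,0],[0,0,0]],[[0,0,0],[0,0,0]],[[0,0,0],[0,0,0]]]}}

```text
time_s: 28.35
position: [0.5145, 0.0478, 0.1689]
tcp_rot: [[-0.305, 0.952, 0.004], [0.952, 0.305, -0.001], [-0.002, 0.003, -1.0]]
force: [0.0, 0.5, -3.7]
opening: 0.177
grasp_force: 30.0
```

```bash
python3 plan.py .5133 .049 .14 17.8; python3 - <<'E'
from seg import *
im=snap("side","s17.png"); im2=snap("top","t17.png")
E
```

```text
turn [ 0.003  0.002 -0.   ] rows 1 | then shift mm [ 1.5 -0.7 28.9] rows 1 | J [ -7.  53. -25.]
28.35 [0.5145 0.0478 0.1689] [ 0.   0.5 -3.7] 0.177 29.98509529978037
```

{"method": "drive_tool", "body": {"motion": [[[1,0,15],[0.003,0.002,0]],[[0.5,-0.5,13],[0,0,0]],[[0,0,10],[0,0,0]],[[0,0,0],[0,0,0]],[[0,0,0],[0,0,0]]]}}

```text
time_s: 28.95
position: [0.5133, 0.0494, 0.1307]
tcp_rot: [[-0.305, 0.952, -0.001], [0.952, 0.305, 0.0], [0.0, -0.0, -1.0]]
force: [-0.5, 0.3, -2.5]
opening: 0.177
grasp_force: 30.0
```

```bash
python3 plan.py .5133 .049 .118 17.8; python3 - <<'E'
from seg import *
im=snap("side","s18.png"); hsv=cv2.cvtColor(im,cv2.COLOR_RGB2HSV)
for y in range(250,292,3): print(y,"".join("%4d"%v for v in hsv[y,330:390:2,2]))
E
```

```text
turn [-0. -0. -0.] rows 1 | then shift mm [-0.4 -0.2 12.7] rows 1 | J [ -7.  48. -25.]
28.95 [0.5133 0.0494 0.1307] [-0.5  0.3 -2.5] 0.177 29.98535055667162
250   57 198 200 215 214 217 213 211 211 214 218 216 213 210 209 216 212 213 217 214 213 215 215 216 218 217 219 219 219 222
253  139 179 190 195 196 196 214 212 215 212 213 213 212 211 210 215 216 218 219 217 216 216 219 217 216 219 219 218 222 221
256  104 177 178 121 185 193 194 197 215 215 211 215 210 207 213 215 216 216 217 218 215 219 220 219 219 217 219 220 222 220
259  103 104 104 104 103 103 103 178 196 198 215 214 209 206 213 215 217 214 215 217 215 215 217 217 209 210 206 215 213 215
262  104 105 105 104 105 103 103 106 104 105 148 199 192 200 203 212 207 205 211 218 228 213 206 203 195 194 197 196 195 193
265  105 105 105 103 105 103 103 105 105 104 106 106 106 107 107 109 107 108 108 110 163 213 211 201 192 189 194 194 193 194
268  104 105 105 103 105 103 104 105 105 104 108 107 107 106 107 111 108 109 109 109 157 213 207 197 197 194 197 193 196 191
271  104 105 105 104 105 104 103 106 105 105 104 106 106 107  89  75  98 107 108 108 108 220 206 196 195 195 194 193 195 196
274  104 105 105 105 105 104 104 105 105 106 106 108 109 107 109 109 109 108 109 109 109 216 207 210 205 213 205 206 203 203
277  105 104 106 105 106 104 105 105 104 106 103 105 105 106 113 112 108 108 109 109 113 217 218 217 222 221 221 218 215 219
280  104 106 105 106 107 103 105 106 104 104  61  54  53  54  55  55  56  56  58  57 179 218 219 222 222 219 222 223 222 223
283  105 105 105 106 106 105 105 105 103  60  57  73  74  68  68  69  70  70  71  65 178 214 220 223 215 224 220 225 221 221
286  105 105 106 106 108 107 104  95  52  53 107 110 110 110 110 111 111 112 111 112 220 219 221 218 218 221 226 225 223 223
289  106 111 109 109  98  70  51  52  59  99 217 224 213 222 219 201 201 207 211 209 210 220 222 219 218 223 225 222 220 224
```

{"method": "drive_tool", "body": {"motion": [[[0,0,6],[0,0,0]],[[0,0,4],[0,0,0]],[[0,0,2],[0,0,0]],[[0,0,0],[0,0,0]],[[0,0,0],[0,0,0]]]}}

```text
time_s: 29.5
position: [0.5131, 0.0499, 0.1186]
tcp_rot: [[-0.306, 0.952, -0.001], [0.952, 0.306, 0.0], [0.0, -0.0, -1.0]]
force: [0.6, 0.7, -3.4]
opening: 0.18
grasp_force: 30.0
```

```bash
python3 plan.py .5133 .049 .118 17.8
```

```text
turn [-0.    -0.     0.001] rows 1 | then shift mm [-1.  -0.1  0.6] rows 1 | J [ -7.  46. -25.]
29.5 [0.5131 0.0499 0.1186] [ 0.6  0.7 -3.4] 0.18 29.985262071713805
```

Still hanging (−3.4 N); lower a little more, then release.

{"method": "drive_tool", "body": {"motion": [[[0,0,0.7],[0,0,0]],[[0,0,0.7],[0,0,0]],[[0,0,0],[0,0,0]]]}}

```text
time_s: 29.8
position: [0.5133, 0.0499, 0.1181]
tcp_rot: [[-0.306, 0.952, 0.0], [0.952, 0.306, 0.0], [0.0, 0.0, -1.0]]
force: [-1.0, -0.1, 3.8]
opening: 0.179
grasp_force: 30.0
```

{"method": "drive_tool", "body": {"motion": [[[0,0,0],[0,0,0]],[[0,0,0],[0,0,0]],[[0,0,0],[0,0,0]],[[0,0,0],[0,0,0]]], "gripper": 0.5}}

```text
time_s: 30.2
position: [0.5132, 0.0498, 0.1172]
tcp_rot: [[-0.306, 0.952, -0.0], [0.952, 0.306, 0.0], [0.0, -0.0, -1.0]]
force: [-0.8, 0.0, 0.2]
opening: 0.452
grasp_force: 0.0
```

{"method": "drive_tool", "body": {"motion": [[[0,0,-25],[0,0,0]],[[0,0,-45],[0,0,0]],[[0,0,-40],[0,0,0]],[[0,0,0],[0,0,0]]]}}

```text
time_s: 30.6
position: [0.5171, 0.0495, 0.2325]
tcp_rot: [[-0.306, 0.952, 0.012], [0.952, 0.306, -0.001], [-0.005, 0.011, -1.0]]
force: [0.7, 0.1, -0.1]
opening: 0.5
grasp_force: 0.0
```

```bash
python3 plan.py .690 -.082 .2 78; python3 - <<'E'
from seg import *
snap("side","s19.png")
E
```

```text
turn [ 0.008  0.01  -1.05 ] rows 8 | then shift mm [-196.5  -92.7   32.5] rows 5 | J [ -7.  61. -25.]
30.6 [0.5171 0.0495 0.2325] [ 0.7  0.1 -0.1] 0.5 0.0
```

{"method": "drive_tool", "body": {"motion": [[[0,0,0],[0,0,-0.142]],[[0,0,0],[0,0,-0.142]],[[0,0,0],[0,0,-0.142]],[[0,0,0],[0,0,-0.142]],[[0,0,0],[0,0,-0.142]]], "gripper": 0.4}}

```text
time_s: 31.15
position: [0.5119, 0.0499, 0.2255]
tcp_rot: [[-0.856, 0.518, -0.004], [0.518, 0.856, 0.001], [0.004, -0.001, -1.0]]
force: [0.7, -0.2, 0.4]
opening: 0.4
grasp_force: 0.0
```

{"method": "drive_tool", "body": {"motion": [[[0,0,0],[0,0,-0.142]],[[0,0,0],[0,0,-0.142]],[[0,0,0],[0.008,0.01,-0.142]],[[0,0,0],[0,0,0]]]}}

```text
time_s: 31.55
position: [0.5123, 0.05, 0.2257]
tcp_rot: [[-0.992, 0.124, -0.015], [0.124, 0.992, -0.005], [0.014, -0.007, -1.0]]
force: [-0.1, 0.8, -0.2]
opening: 0.399
grasp_force: 0.0
```

```bash
python3 plan.py .6955 -.034 .13 83; python3 - <<'E'
from h import *
im=snap("top","t20.png"); hsv=cv2.cvtColor(im,cv2.COLOR_RGB2HSV)
for y in range(154,186,2): print(y,"".join("%4d"%v for v in hsv[y,300:350:2,2]))
E
```

```text
turn [-0.007 -0.014 -0.002] rows 1 | then shift mm [-192.1  -61.    95.7] rows 5 | J [ -7.  62. -89.]
31.55 [0.5123 0.05   0.2257] [-0.1  0.8 -0.2] 0.399 0.0
154  172 166 170 172 173 172 173 170 173 173 175 175 174 173 176 178 180 179 172 175 176 169 139 150 171
156  165 125 124 131 150 167 167 167 169 171 174 174 173 172 173 174 176 176 175 172 173 176 177 177 179
158  159 115 108 124 165 172 168 135 125 136 151 161 166 169 172 171 172 173 172 172 172 173 174 175 174
160  142 110 109 139 171 176 177 138 108 106 108 109 117 126 137 152 167 172 173 174 175 178 175 174 169
162  132 113 118 117 163 179 164 117 113 110 109 109 108 107 108 109 149 169 167 149 154 164 170 168 163
164  123 116 138 121  78  97  77 119 135 113 113 112 111 110 110 115 167 175 176 149 110 111 118 132 181
166  119 117 137  94  43  47  55 139 147 119 118 117 117 115 114 110 161 180 182 144 111 109 109 125 155
168  121 119 117 118  68  62  88 160 124 119 119 119 121 121 134 126  91 121 130 103 122 113 112 141 176
170  119 119 117 102  93 136 151 125 117 119 117 119 119 119 142 118  49  52  57 125 144 118 119 167 163
172  115 115 115 111 109 104 101 116 122 122 122 121 120 121 122  99  60  50  68 151 142 123 126 137 127
174  112 116 117 117 116 116 116 116 117 118 119 120 121 122 118 107 108 106 115 149 117 119 123 161 172
176   55  66  77  92 106 113 116 118 117 116 117 116 116 117 117 113 113 125 109 118 121 120 114  86 100
178   46  46  47  48  50  56  66  78  93 107 112 115 118 117 117 116 116 115 116 117 117 119 104  80  71
180   45  45  46  46  46  45  46  47  48  50  54  64  77  87 105 112 115 116 118 117 116 117 107  93  83
182   44  44  45  43  45  45  43  44  44  45  47  47  47  48  49  55  62  72  85  99 109 111  98  94  92
184   71  61  56  55  44  45  43  44  42  43  44  43  46  44  46  46  46  43  47  48  53  70  92  93  96
```

{"method": "drive_tool", "body": {"motion": [[[-32,-10,5],[-0.007,-0.014,0]],[[-42,-13,10],[0,0,0]],[[-42,-13,20],[0,0,0]],[[-42,-13,25],[0,0,0]],[[-34,-12,25],[0,0,0]]]}}

```text
time_s: 32.1
position: [0.6977, -0.0353, 0.1411]
tcp_rot: [[-0.992, 0.127, 0.004], [0.127, 0.992, -0.0], [-0.004, 0.0, -1.0]]
force: [-0.3, -0.7, -0.8]
opening: 0.4
grasp_force: 0.0
```

{"method": "drive_tool", "body": {"motion": [[[0,0,10],[0,0,0]],[[0,0,0],[0,0,0]],[[0,0,0],[0,0,0]]]}}

```text
time_s: 32.4
position: [0.6944, -0.0335, 0.1323]
tcp_rot: [[-0.992, 0.124, 0.001], [0.124, 0.992, 0.0], [-0.001, 0.0, -1.0]]
force: [-0.3, 0.1, -0.0]
opening: 0.4
grasp_force: 0.0
```

```bash
python3 plan.py .6955 -.034 .064 83; python3 - <<'E'
from h import *
im=snap("side","s21.png"); hsv=cv2.cvtColor(im,cv2.COLOR_RGB2HSV)
print(proj("side",read_state()["position"]),proj("side",[.6955,-.034,.09]))
for y in range(214,254,2): print(y,"".join("%4d"%v for v in hsv[y,236:286:2,2]))
E
```

```text
turn [ 0.     0.001 -0.002] rows 1 | then shift mm [-1.1 -0.4 68.3] rows 2 | J [-12.  63. -95.]
32.4 [ 0.6944 -0.0335  0.1323] [-0.3  0.1 -0. ] 0.4 0.0
[250.75943625 221.44696903] [252.41949323 238.08927984]
214   47  46  46  47  48  46 112 171  54  54  55  55  50 158 162 165 165 154 141 160 214 217 218 220 220
216   47  64  47  48  47  48  96 167  55  54  54  54  51 147 155 147 144 134 127 213 215 217 217 219 221
218   47  47  48  47  47  48  52 111  95  85  67  56  64 158 166 161 152 150 114 215 216 217 219 220 220
220   63  50  48  47  49  49  50  99 108 132 149 176 190 191 189 188 182 153 131 216 217 217 219 220 220
222   62  53  48  48  48  49  50 109 145 144 187 188 189 188 188 188 188 185 134 216 217 218 222 220 219
224   58  55  48  48  48  49  48 108 215 135 189 190 190 182 174 176 190 183 112 213 219 221 221 219 216
226   55  51  48  48  49  48  49 213 215 114 182 191 191 107 106 109 186 133 115 217 222 219 221 219 220
228   52  53 151  99  53  49  48 216 212 153 119 121 146 111 109 110 144 120 216 222 221 216 219 217 217
230  124 206 206 206 145 140 131 216 212 217 145 154
[... 507 characters left out ...]
08 108 110  82  83 103 108 112 112 111  95  87  88  86  86 217 218 212
242  192 112 112 112 114 214 115 105 105  89  77  86  87 101 109 102  93  87  89  86  86  84 118 212 215
244   61  69 107 115 215 210 137  83  82  76  75  88  88  88  89  89  87  89  87  86  84  83 118 213 217
246   59  59  59 113 110 196 123  91  92  89  74  86  87  89  87  87  89  87  86  84  82  81 126 218 212
248   99  81  60 109 138 148 134  82  87  84  88  97  89  88  86  89  86  85  84  83  80  80 128 214 212
250  122 139 109 202 148 145 108 109 105 110 103 109  88  86  88  87  85  84  82  80  80  81 123 214 213
252  102  72  98 148 144  83 108 109 109 107 109  98  86  88  87  85  84  84  80  81  81  79 132 215 216
```

{"method": "drive_tool", "body": {"motion": [[[-0.5,0,30],[0,0,0]],[[-0.5,0,25],[0,0,0]],[[0,0,12.5],[0,0,0]],[[0,0,0],[0,0,0]],[[0,0,0],[0,0,0]]]}}

```text
time_s: 32.95
position: [0.6976, -0.0342, 0.0667]
tcp_rot: [[-0.992, 0.123, 0.005], [0.123, 0.992, -0.001], [-0.005, -0.0, -1.0]]
force: [-0.0, -0.6, 0.5]
opening: 0.397
grasp_force: 0.0
```

{"method": "drive_tool", "body": {"motion": [[[0,0,0],[0,0,0]],[[0,0,0],[0,0,0]],[[0,0,0],[0,0,0]],[[0,0,0],[0,0,0]],[[0,0,0],[0,0,0]]], "gripper": 0}}

```text
time_s: 33.45
position: [0.6976, -0.0346, 0.0662]
tcp_rot: [[-0.992, 0.123, 0.004], [0.123, 0.992, -0.001], [-0.004, -0.0, -1.0]]
force: [-0.6, -0.9, 4.6]
opening: 0.186
grasp_force: 30.0
```

{"method": "drive_tool", "body": {"motion": [[[0,0,-15],[0,0,0]],[[0,0,-30],[0,0,0]],[[0,0,-40],[0,0,0]],[[0,0,-40],[0,0,0]],[[0,0,-25],[0,0,0]]]}}

```text
time_s: 33.95
position: [0.6976, -0.0344, 0.2194]
tcp_rot: [[-0.992, 0.123, 0.007], [0.123, 0.992, -0.001], [-0.007, -0.0, -1.0]]
force: [0.4, -0.5, -0.4]
opening: 0.184
grasp_force: 30.0
```

```bash
python3 plan.py .5896 .0738 .185; python3 - <<'E'
from h import *
im=snap("side","s22.png"); hsv=cv2.cvtColor(im,cv2.COLOR_RGB2HSV)
p=read_state()["position"]; t=p-[0,0,.058]; print(proj("side",t),proj("side",p-[0,0,.0122]))
x0,y0=proj("side",t).astype(int)
print("x0",x0-16)
for y in range(y0-24,y0+10,2): print(y,"".join("%4d"%v for v in hsv[y,x0-16:x0+16,2]))
E
```

```text
turn [0. 0. 0.] rows 0 | then shift mm [120.7  94.   33.5] rows 4 | J [-12.  72. -95.]
33.95 [ 0.6976 -0.0344  0.2194] [ 0.4 -0.5 -0.4] 0.184 29.999841936514713
[247.59410303 207.56509525] [245.48233925 187.99155988]
x0 231
183  116 116 115 115 116  44  44  44  43  43  43  43  43  43  44  47  82  71  72  53  50  48  46  44  62  64  65  84  98 106 160 143
185  117 117 116 116 116  44  44  43  42  43  43  43  44  45  44  46  75  81  78 113  74  72 113 113  64  70 111 123 131 175 191 216
187  116 115 118 116 116  44  43  43  43  44  45  45  44  44  43  46  65  88  85  97  79 103 113 114  79 140 145 164 215 215 216 217
189  117 116 116 116 116 116 117 115 114  73  68  60  48  50  45  49  84 101  96 102 103 101 114 115 125  91 190 159 214 217 216 216
191  116 116 117 116 116 116 116 115 114  94 102 103 103 102  91 103 103 105 104 104 100  74 136 184 198  84 116 127 137 164 191 204
193  116 117 117 116 117 117 115 115 114 114  94 108  98 108 109 109 107 105 101 106 120 157 196 197 196 125 100 102 115 123 128 130
195  116 116 116 117 117 116 116 117 115 115 116 116 116 102 105 106 106 103  
[... 684 characters left out ...]
204 207 207 210 211 211 210 210 209
207   54  64 113 112 114 113 115 138 181 183 183 184 187 189 187 144 104 104 100 144 120 131 140 166 180 195 180 205 205 207 205 200
209   58  66 111 111 112 138 183 190 189 188 190 192 193 191 193 192 124 106  99 169 200 125 118 122 133 131 131 130 127 127 126 123
211   54  98 111 139 191 196 195 195 194 205 182 202 192 192 195 197 181 120 188 206 209 136 141 134 136 131 131 126 125 126 129 133
213  100 130 200 202 200 199 208 221 225 220 211 190 150 160 198 197 170 202 214 201 198 140 143 156 157 156 141 142 144 154 157 155
215   67  67  92 117 186 219 226 221 214 191 171 151 141 197 195 161 206 190 189 193 131 150 152 152 137 133 138 140 140 141 142 140
```

{"method": "drive_tool", "body": {"motion": [[[20,16,0],[0,0,0]],[[34,26,0],[0,0,0]],[[34,26,0],[0,0,0]],[[34,25.5,0],[0,0,0]],[[0,0,20],[0,0,0]]]}}

```text
time_s: 34.5
position: [0.5831, 0.0775, 0.1967]
tcp_rot: [[-0.993, 0.12, 0.002], [0.12, 0.993, 0.001], [-0.002, 0.002, -1.0]]
force: [1.3, 0.1, 0.1]
opening: 0.187
grasp_force: 30.0
```

{"method": "drive_tool", "body": {"motion": [[[0,0,15],[0,0,0]],[[0,0,0],[0,0,0]],[[0,0,0],[0,0,0]]]}}

```text
time_s: 34.8
position: [0.587, 0.0735, 0.1798]
tcp_rot: [[-0.992, 0.123, 0.002], [0.123, 0.992, -0.0], [-0.002, -0.0, -1.0]]
force: [-0.2, 0.2, -0.1]
opening: 0.181
grasp_force: 30.0
```

```bash
python3 plan.py .588 .0735 .171 83; python3 - <<'E'
from h import *
im=snap("side","s23.png"); hsv=cv2.cvtColor(im,cv2.COLOR_RGB2HSV)
p=read_state()["position"]; t=p-[0,0,.058]; print(proj("side",t),proj("side",[.5875,.0736,.112]),proj("side",[.5876,.0735,.100]))
x0,y0=proj("side",t).astype(int)
print("x0",x0-24)
for y in range(y0-16,y0+26,2): print(y,"".join("%4d"%v for v in hsv[y,x0-24:x0+24,2]))
E
```

```text
turn [-0.     0.002 -0.002] rows 1 | then shift mm [-1.   0.1  8.8] rows 1 | J [ -4.  60. -87.]
34.8 [0.587  0.0735 0.1798] [-0.2  0.2 -0.1] 0.181 29.999811967718415
[277.02122942 267.42803199] [277.29874499 271.75101688] [277.60536641 276.55896471]
x0 253
251   86  84  85 114 149 150 148 145 143 145 147 146 121  80  80  80  87  97 106 107 108 106 106 109 107 109 104 107 111 183 206 206 206 205 201 201 208 205 200 199 199 199 199 201 202 208 211 209
253   96  96 108 137 148 146 144 145 148 145 121  80  80  80  79  78  78  78  80  93 104 108 110 107 106 103  86 128 134 208 207 208 208 206 207 207 205 203 200 199 202 204 204 206 210 209 209 209
255  148 149 149 146 144 145 147 150 139  94  80  80  80  78  78  77  77  77  77  75  99 106 107 105 104 101  90 121 121 205 210 210 210 205 204 207 206 204 203 203 206 207 208 208 210 211 209 195
257  148 146 143 144 146 149 139  94  80  80  79  79  79  79  77  76  77  77  75  76  93 104 107 106 106 102  97 143 206 211 212 211 207 205 203 203 205 203 202 203 208 211 212 197 189 144 104 104
259  132 139 141 148 143 107  80  81  79  80  80  80  7
[... 2593 characters left out ...]
9 109 109 108 108 108 108 109 108 109 110 109  98 104 100  98 103 101 100 102 103 104 107 104 103 103 104 103
287  208 207 208 207 207 206 203 206 201 203 209 211 213 213 208 207 206 207 211 213 211 213 216 218 218 217 197 200 201 193 189 192 154 102 105 101 100 101 100 102 102 105 107 104 103 104 103 104
289  209 208 208 208 203 203 202 202 204 206 205 210 213 209 205 206 206 210 214 214 215 216 215 215 217 216 218 219 213 210 213 215 215 119  99 103  97  96 101 101 104 106 105 102 103 104 104 103
291  212 212 210 208 208 204 203 205 209 209 210 208 200 197 199 202 206 211 214 216 217 216 215 214 214 217 218 213 210 214 215 214 214 215 160 101 104 105 101 105 102 105 106 105 103 106 103 102
```

{"method": "drive_tool", "body": {"motion": [[[-1,0,6],[0,0,0]],[[0,0,5],[0,0,0]],[[0,0,5],[0,0,0]],[[0,0,5],[0,0,0]],[[0,0,0],[0,0,0]]]}}

```text
time_s: 35.35
position: [0.588, 0.073, 0.158]
tcp_rot: [[-0.992, 0.123, 0.002], [0.123, 0.992, -0.001], [-0.002, -0.001, -1.0]]
force: [0.7, -0.6, -2.0]
opening: 0.184
grasp_force: 30.0
```

```bash
python3 plan.py .588 .0735 .121 83
```

```text
turn [-0.001  0.002 -0.001] rows 1 | then shift mm [ 0.1  0.5 37. ] rows 1 | J [ -4.  57. -87.]
35.35 [0.588 0.073 0.158] [ 0.7 -0.6 -2. ] 0.184 30.005016294890083
```

{"method": "drive_tool", "body": {"motion": [[[0,0,4],[0,0,0]],[[0,0,4],[0,0,0]],[[0,0,4],[0,0,0]],[[0,0,0],[0,0,0]]]}}

```text
time_s: 35.75
position: [0.5881, 0.0734, 0.1463]
tcp_rot: [[-0.992, 0.124, 0.002], [0.124, 0.992, -0.0], [-0.002, 0.0, -1.0]]
force: [0.1, -1.8, -2.7]
opening: 0.186
grasp_force: 30.0
```

{"method": "drive_tool", "body": {"motion": [[[0,0,4],[0,0,0]],[[0,0,3],[0,0,0]],[[0,0,0],[0,0,0]]]}}

```text
time_s: 36.05
position: [0.5885, 0.0729, 0.1397]
tcp_rot: [[-0.992, 0.123, 0.003], [0.123, 0.992, -0.001], [-0.003, -0.001, -1.0]]
force: [0.0, -3.6, 0.1]
opening: 0.183
grasp_force: 30.0
```

{"method": "drive_tool", "body": {"motion": [[[0,-0.7,3],[0,0,0]],[[0,0,3],[0,0,0]],[[0,0,0],[0,0,0]]]}}

```text
time_s: 36.35
position: [0.5887, 0.0722, 0.1338]
tcp_rot: [[-0.992, 0.123, 0.004], [0.123, 0.992, -0.001], [-0.004, -0.001, -1.0]]
force: [1.6, -4.5, 1.7]
opening: 0.184
grasp_force: 30.0
```

{"method": "drive_tool", "body": {"motion": [[[0,0,3],[0,0,0]],[[0,0,0],[0,0,0]]]}}

```text
time_s: 36.55
position: [0.5888, 0.0723, 0.1307]
tcp_rot: [[-0.992, 0.123, 0.004], [0.123, 0.992, -0.001], [-0.004, -0.001, -1.0]]
force: [1.2, -6.5, 1.0]
opening: 0.185
grasp_force: 30.1
```

{"method": "drive_tool", "body": {"motion": [[[-0.4,-1,2],[0,0,0]],[[0,0,2],[0,0,0]],[[0,0,0],[0,0,0]]]}}

```text
time_s: 36.85
position: [0.5889, 0.0718, 0.1266]
tcp_rot: [[-0.992, 0.124, 0.004], [0.124, 0.992, 0.0], [-0.004, 0.001, -1.0]]
force: [3.2, -3.4, 1.2]
opening: 0.184
grasp_force: 30.0
```

{"method": "drive_tool", "body": {"motion": [[[0,0,2],[0,0,0]],[[0,0,2],[0,0,0]],[[0,0,0],[0,0,0]]]}}

```text
time_s: 37.15
position: [0.5893, 0.0718, 0.1241]
tcp_rot: [[-0.992, 0.123, 0.005], [0.123, 0.992, -0.0], [-0.005, 0.0, -1.0]]
force: [1.6, -2.3, 9.4]
opening: 0.183
grasp_force: 30.0
```

{"method": "drive_tool", "body": {"motion": [[[0,0,0],[0,0,0]],[[0,0,0],[0,0,0]],[[0,0,0],[0,0,0]],[[0,0,0],[0,0,0]]], "gripper": 0.4}}

```text
time_s: 37.55
position: [0.5873, 0.0722, 0.122]
tcp_rot: [[-0.992, 0.123, 0.0], [0.123, 0.992, 0.0], [-0.0, 0.0, -1.0]]
force: [-0.3, -0.2, -0.7]
opening: 0.383
grasp_force: 0.0
```

{"method": "drive_tool", "body": {"motion": [[[0,0,-15],[0,0,0]],[[0,0,-40],[0,0,0]],[[0,0,-25],[0,0,0]],[[0,0,0],[0,0,0]]]}}

```text
time_s: 37.95
position: [0.5906, 0.0719, 0.2064]
tcp_rot: [[-0.992, 0.123, 0.01], [0.123, 0.992, -0.0], [-0.01, 0.001, -1.0]]
force: [1.0, -0.0, 0.5]
opening: 0.397
grasp_force: 0.0
```

```bash
python3 plan.py .6908 -.086 .14 83
```

```text
turn [ 0.001  0.01  -0.001] rows 1 | then shift mm [-118.7 -144.5   66.4] rows 5 | J [ -4.  63. -87.]
37.95 [0.5906 0.0719 0.2064] [ 1.  -0.   0.5] 0.397 0.0
```

{"method": "drive_tool", "body": {"motion": [[[-20,-24,0],[0,0.005,0]],[[-28,-34,5],[0,0,0]],[[-28,-34,15],[0,0,0]],[[-28,-34,20],[0,0,0]],[[-15,-18,25],[0,0,0]]]}}

```text
time_s: 38.45
position: [0.6902, -0.0893, 0.1363]
tcp_rot: [[-0.992, 0.126, -0.0], [0.126, 0.992, -0.001], [0.0, -0.001, -1.0]]
force: [-0.1, 0.8, 0.2]
opening: 0.399
grasp_force: 0.0
```

{"method": "drive_tool", "body": {"motion": [[[0,0,5],[0,0,0]],[[0,0,0],[0,0,0]],[[0,0,0],[0,0,0]]]}}

```text
time_s: 38.75
position: [0.6876, -0.0844, 0.1325]
tcp_rot: [[-0.992, 0.122, -0.004], [0.122, 0.992, 0.001], [0.004, 0.001, -1.0]]
force: [-0.9, -0.5, 0.3]
opening: 0.398
grasp_force: 0.0
```

```bash
python3 plan.py .6908 -.086 .066 83
```

```text
turn [ 0.001 -0.004 -0.001] rows 1 | then shift mm [-3.4 -1.2 66.5] rows 2 | J [-16.  63. -99.]
38.75 [ 0.6876 -0.0844  0.1325] [-0.9 -0.5  0.3] 0.398 0.0
```

{"method": "drive_tool", "body": {"motion": [[[-1.5,-0.5,30],[0,-0.004,0]],[[-1.5,-0.5,25],[0,0,0]],[[0,0,11],[0,0,0]],[[0,0,0],[0,0,0]],[[0,0,0],[0,0,0]]]}}

```text
time_s: 39.25
position: [0.692, -0.0867, 0.0682]
tcp_rot: [[-0.992, 0.122, 0.004], [0.122, 0.992, -0.001], [-0.004, -0.0, -1.0]]
force: [0.0, -0.2, 0.6]
opening: 0.4
grasp_force: 0.0
```

{"method": "drive_tool", "body": {"motion": [[[0,0,0],[0,0,0]],[[0,0,0],[0,0,0]],[[0,0,0],[0,0,0]],[[0,0,0],[0,0,0]],[[0,0,0],[0,0,0]]], "gripper": 0}}

```text
time_s: 39.75
position: [0.6919, -0.0874, 0.0677]
tcp_rot: [[-0.992, 0.124, 0.003], [0.124, 0.992, -0.0], [-0.003, -0.0, -1.0]]
force: [-0.5, 0.5, 5.0]
opening: 0.184
grasp_force: 30.0
```

{"method": "drive_tool", "body": {"motion": [[[0,0,-15],[0,0,0]],[[0,0,-30],[0,0,0]],[[0,0,-40],[0,0,0]],[[0,0,-40],[0,0,0]],[[0,0,-30],[0,0,0]]]}}

```text
time_s: 40.25
position: [0.6915, -0.0875, 0.2252]
tcp_rot: [[-0.992, 0.123, 0.004], [0.123, 0.992, -0.001], [-0.005, -0.001, -1.0]]
force: [0.1, 0.4, -0.3]
opening: 0.181
grasp_force: 30.0
```

```bash
python3 plan.py .4405 .0232 .22 83
```

```text
turn [-0.001  0.005 -0.002] rows 1 | then shift mm [262.6  79.3   5.2] rows 6 | J [-16.  73. -99.]
40.25 [ 0.6915 -0.0875  0.2252] [ 0.1  0.4 -0.3] 0.181 30.000197681306418
```

{"method": "drive_tool", "body": {"motion": [[[25,8,0],[0,0,0]],[[40,12,0],[0,0,0]],[[40,12,0],[0,0,0]],[[40,12,0],[0,0,0]],[[40,12,0],[0,0,0]]]}}

```text
time_s: 40.75
position: [0.5124, -0.0083, 0.2219]
tcp_rot: [[-0.992, 0.124, 0.002], [0.124, 0.992, -0.0], [-0.002, -0.0, -1.0]]
force: [-0.3, 0.6, -1.2]
opening: 0.182
grasp_force: 30.0
```

{"method": "drive_tool", "body": {"motion": [[[40,12,0],[0,0,0]],[[37,11,0],[0,0,0]],[[0,0,10],[0,0,0]],[[0,0,0],[0,0,0]],[[0,0,0],[0,0,0]]]}}

```text
time_s: 41.25
position: [0.4424, 0.0229, 0.2117]
tcp_rot: [[-0.992, 0.124, 0.004], [0.124, 0.992, -0.001], [-0.004, -0.0, -1.0]]
force: [-0.0, -0.3, -1.0]
opening: 0.183
grasp_force: 30.0
```

```bash
python3 plan.py .4405 .0232 .182 83; python3 - <<'E'
from h import *
im=snap("side","s24.png"); hsv=cv2.cvtColor(im,cv2.COLOR_RGB2HSV)
p=read_state()["position"]; t=p-[0,0,.0597]; print(proj("side",t),proj("side",[.4405,.0232,.112]),proj("side",p-[0,0,.0137]))
x0,y0=proj("side",[.4405,.0232,.112]).astype(int)
print("x0",x0-20)
for y in range(y0-24,y0+18,2): print(y,"".join("%4d"%v for v in hsv[y,x0-20:x0+20,2]))
E
```

```text
turn [-0.     0.004 -0.002] rows 1 | then shift mm [ 1.9  0.  29.7] rows 1 | J [-12.  55. -94.]
41.25 [0.4424 0.0229 0.2117] [-0.  -0.3 -1. ] 0.183 30.000126478116727
[360.11737388 255.73481664] [359.96003494 272.85393182] [361.58848561 235.26986713]
x0 339
248  213 215 216 213 211 210 208 206 207 209 211 215 213 210 212 212 211 208 148 106 109 109 109 106 179 209 212 210 209 213 214 213 213 214 214 213 209 211 216 217
250  213 216 212 211 210 207 207 208 208 212 215 216 216 214 211 210 209 206 178 108 109 110 107 112 208 211 214 216 213 211 209 209 211 213 215 212 210 214 217 216
252  215 213 214 215 213 207 209 213 210 208 209 210 211 213 211 207 204 206 208 105 109 108 107 184 214 216 216 216 216 215 213 213 211 213 214 215 214 215 214 214
254  213 213 216 214 210 211 211 213 212 214 215 211 209 209 211 210 209 210 207 129 108 108 130 212 215 216 214 214 214 214 214 215 213 214 215 216 215 216 215 213
256  210 216 215 211 211 213 212 214 213 213 209 208 212 213 211 208 205 205 207 161 115 124 188 213 215 214 214 214 214 215 214 212 214 216 216 218 216 216 217 217
258  196 199 206 
[... 1922 characters left out ...]
 108 172 215 215 216 216 217 219 219 219
282  195 106 104 104 103 106 104 106 106 106 105  99 108 108 109 107 108 108 108 108 108 107 112 111 112 112 111 112 112 111 112 190 213 210 211 215 219 218 218 216
284  105 104 103 105 105 105 104 106 107 106  97  79 105 105 105 106 105 105 105 106 105 105 107 106 107 107 107 106 106 107 164 219 214 215 217 217 219 220 213 211
286  105 105 106 104 106 106 104 106 102  97  78 106 110 110 110 110 109 110 109 109 110 110 110 110 111 110 110 110 110 110 174 218 217 216 215 218 219 214 213 215
288  176 105 105 105 106 105 104  99  85  84 106 147 156 156 151 148 151 154 153 152 152 139 138 139 141 142 143 143 143 143 199 210 210 215 217 220 217 216 217 218
```

{"method": "drive_tool", "body": {"motion": [[[1.8,0,20],[0,0.003,0]],[[0,0,9],[0,0,0]],[[0,0,6],[0,0,0]],[[0,0,0],[0,0,0]],[[0,0,0],[0,0,0]]]}}

```text
time_s: 41.8
position: [0.4396, 0.0235, 0.1763]
tcp_rot: [[-0.992, 0.124, -0.001], [0.124, 0.992, 0.0], [0.001, -0.0, -1.0]]
force: [0.3, -0.1, -0.4]
opening: 0.185
grasp_force: 30.0
```

{"method": "drive_tool", "body": {"motion": [[[0,0,4],[0,0,0]],[[0,0,4],[0,0,0]],[[0,0,4],[0,0,0]],[[0,0,0],[0,0,0]]]}}

```text
time_s: 42.2
position: [0.4386, 0.0238, 0.1637]
tcp_rot: [[-0.992, 0.123, -0.002], [0.123, 0.992, 0.0], [0.002, 0.0, -1.0]]
force: [0.4, 0.0, -1.0]
opening: 0.183
grasp_force: 30.0
```

{"method": "drive_tool", "body": {"motion": [[[-1.5,0,4],[0,0,0]],[[0,0,4],[0,0,0]],[[0,0,4],[0,0,0]],[[0,0,0],[0,0,0]]]}}

```text
time_s: 42.6
position: [0.4405, 0.0233, 0.1517]
tcp_rot: [[-0.992, 0.123, -0.001], [0.123, 0.992, -0.0], [0.001, -0.0, -1.0]]
force: [0.7, -0.2, -1.1]
opening: 0.181
grasp_force: 30.0
```

{"method": "drive_tool", "body": {"motion": [[[0,0,3],[0,0,0]],[[0,0,3],[0,0,0]],[[0,0,0],[0,0,0]]]}}

```text
time_s: 42.9
position: [0.4405, 0.0234, 0.146]
tcp_rot: [[-0.992, 0.123, -0.001], [0.123, 0.992, 0.0], [0.001, -0.0, -1.0]]
force: [0.0, -2.3, -0.6]
opening: 0.18
grasp_force: 30.0
```

{"method": "drive_tool", "body": {"motion": [[[0,-0.4,3],[0,0,0]],[[0,0,3],[0,0,0]],[[0,0,0],[0,0,0]]]}}

```text
time_s: 43.2
position: [0.4403, 0.0231, 0.1398]
tcp_rot: [[-0.992, 0.124, -0.001], [0.124, 0.992, 0.0], [0.001, 0.0, -1.0]]
force: [0.4, -0.8, -1.3]
opening: 0.187
grasp_force: 30.0
```

{"method": "drive_tool", "body": {"motion": [[[0,0,3],[0,0,0]],[[0,0,3],[0,0,0]],[[0,0,0],[0,0,0]]]}}

```text
time_s: 43.5
position: [0.4402, 0.0233, 0.1337]
tcp_rot: [[-0.992, 0.124, -0.002], [0.124, 0.992, 0.001], [0.002, 0.001, -1.0]]
force: [0.6, -1.5, -1.8]
opening: 0.184
grasp_force: 30.0
```

{"method": "drive_tool", "body": {"motion": [[[0,0,3],[0,0,0]],[[0,0,3],[0,0,0]],[[0,0,0],[0,0,0]]]}}

```text
time_s: 43.8
position: [0.4403, 0.0233, 0.1277]
tcp_rot: [[-0.992, 0.124, -0.002], [0.124, 0.992, 0.001], [0.002, 0.0, -1.0]]
force: [0.6, -0.8, -2.7]
opening: 0.182
grasp_force: 30.0
```

{"method": "drive_tool", "body": {"motion": [[[0,0,1.5],[0,0,0]],[[0,0,1],[0,0,0]],[[0,0,0],[0,0,0]]]}}

```text
time_s: 44.1
position: [0.4403, 0.0233, 0.1257]
tcp_rot: [[-0.992, 0.124, -0.001], [0.124, 0.992, 0.0], [0.001, 0.0, -1.0]]
force: [0.4, -0.1, -0.3]
opening: 0.184
grasp_force: 30.0
```

{"method": "drive_tool", "body": {"motion": [[[0,0,1],[0,0,0]],[[0,0,0.5],[0,0,0]],[[0,0,0],[0,0,0]]]}}

```text
time_s: 44.4
position: [0.4404, 0.0232, 0.1255]
tcp_rot: [[-0.992, 0.123, -0.0], [0.123, 0.992, 0.0], [0.0, 0.0, -1.0]]
force: [-2.9, -0.1, 13.8]
opening: 0.189
grasp_force: 30.0
```

{"method": "drive_tool", "body": {"motion": [[[0,0,0],[0,0,0]],[[0,0,0],[0,0,0]],[[0,0,0],[0,0,0]],[[0,0,0],[0,0,0]]], "gripper": 0.4}}

```text
time_s: 44.8
position: [0.4403, 0.0232, 0.124]
tcp_rot: [[-0.992, 0.123, -0.002], [0.123, 0.992, 0.0], [0.002, 0.0, -1.0]]
force: [0.6, -0.8, 0.2]
opening: 0.383
grasp_force: 0.0
```

{"method": "drive_tool", "body": {"motion": [[[0,0,-10],[0,0,0]],[[0,0,-30],[0,0,0]],[[0,0,-10],[0,0,0]],[[0,0,0],[0,0,0]]]}}

```text
time_s: 45.2
position: [0.4418, 0.0229, 0.1758]
tcp_rot: [[-0.992, 0.123, 0.003], [0.123, 0.992, -0.001], [-0.003, -0.0, -1.0]]
force: [0.6, -0.5, 0.2]
opening: 0.401
grasp_force: 0.0
```

{"method": "drive_tool", "body": {"motion": [[[0,0,0],[0,0,0]],[[0,0,0],[0,0,0]],[[0,0,10],[0,0,0]],[[0,0,5],[0,0,0]],[[0,0,0],[0,0,0]]], "gripper": 0}}

```text
time_s: 45.7
position: [0.4393, 0.0233, 0.1577]
tcp_rot: [[-0.992, 0.124, -0.005], [0.124, 0.992, 0.001], [0.005, 0.0, -1.0]]
force: [-0.8, 1.2, -0.5]
opening: 0.05
grasp_force: 0.0
```

{"method": "drive_tool", "body": {"motion": [[[0,0,6],[0,0,0]],[[0,0,3],[0,0,0]],[[0,0,2],[0,0,0]],[[0,0,0],[0,0,0]]]}}

```text
time_s: 46.1
position: [0.4403, 0.0232, 0.1484]
tcp_rot: [[-0.992, 0.123, -0.001], [0.123, 0.992, 0.0], [0.001, -0.0, -1.0]]
force: [-0.5, -0.1, 2.7]
opening: 0.002
grasp_force: 1.2
```

{"method": "drive_tool", "body": {"motion": [[[0,0,1],[0,0,0]],[[0,0,0],[0,0,0]]]}}

```text
time_s: 46.3
position: [0.4404, 0.0231, 0.1483]
tcp_rot: [[-0.992, 0.123, -0.001], [0.123, 0.992, -0.0], [0.001, -0.0, -1.0]]
force: [-2.8, 0.3, 12.5]
opening: 0.006
grasp_force: 5.7
```

{"method": "drive_tool", "body": {"motion": [[[0,0,-10],[0,0,0]],[[0,0,-30],[0,0,0]],[[0,0,0],[0,0,0]]]}}

```text
time_s: 46.6
position: [0.443, 0.0227, 0.19]
tcp_rot: [[-0.992, 0.123, 0.006], [0.123, 0.992, -0.001], [-0.006, -0.001, -1.0]]
force: [-0.5, -0.0, 0.3]
opening: 0.004
grasp_force: 0.0
```

```bash
python3 plan.py .588 .0722 .185 83
```

```text
turn [-0.001  0.006 -0.001] rows 1 | then shift mm [-137.9   66.8    5. ] rows 4 | J [-12.  51. -94.]
46.6 [0.443  0.0227 0.19  ] [-0.5 -0.   0.3] 0.004 0.0
```

Front pin seated (top at 148.3 mm). Now press the rear one the same way.

{"method": "drive_tool", "body": {"motion": [[[-25,12,0],[0,0.004,0]],[[-38,18.5,0],[0,0,0]],[[-38,18.5,0],[0,0,0]],[[-36,17.5,0],[0,0,0]],[[0,0,0],[0,0,0]]]}}

```text
time_s: 47.1
position: [0.5902, 0.0732, 0.1863]
tcp_rot: [[-0.993, 0.122, 0.002], [0.122, 0.993, 0.001], [-0.001, 0.001, -1.0]]
force: [-0.2, -0.4, -0.6]
opening: 0.003
grasp_force: 0.0
```

{"method": "drive_tool", "body": {"motion": [[[0,0,20],[0,0,0]],[[0,0,10],[0,0,0]],[[0,0,0],[0,0,0]],[[0,0,0],[0,0,0]]]}}

```text
time_s: 47.5
position: [0.5839, 0.072, 0.1564]
tcp_rot: [[-0.992, 0.124, -0.006], [0.124, 0.992, 0.001], [0.006, -0.0, -1.0]]
force: [0.5, 0.4, 0.2]
opening: 0.003
grasp_force: 0.0
```

```bash
python3 plan.py .588 .0722 .1483 83
```

```text
turn [-0.    -0.006 -0.002] rows 1 | then shift mm [-4.1  0.7  8.1] rows 1 | J [ -4.  57. -87.]
47.5 [0.5839 0.072  0.1564] [0.5 0.4 0.2] 0.003 0.0
```

{"method": "drive_tool", "body": {"motion": [[[-4,0.5,3],[0,-0.006,0]],[[0,0,3],[0,0,0]],[[0,0,2],[0,0,0]],[[0,0,0],[0,0,0]]]}}

```text
time_s: 47.9
position: [0.5885, 0.0722, 0.1486]
tcp_rot: [[-0.992, 0.123, 0.001], [0.123, 0.992, -0.0], [-0.001, 0.0, -1.0]]
force: [-0.5, 0.3, -0.4]
opening: 0.005
grasp_force: 0.0
```

{"method": "drive_tool", "body": {"motion": [[[0,0,1],[0,0,0]],[[0,0,0],[0,0,0]]]}}

```text
time_s: 48.1
position: [0.5886, 0.0722, 0.1484]
tcp_rot: [[-0.992, 0.123, 0.001], [0.123, 0.992, -0.0], [-0.001, -0.0, -1.0]]
force: [-1.1, 0.9, 5.0]
opening: 0.008
grasp_force: 2.3
```

{"method": "drive_tool", "body": {"motion": [[[0,0,0.5],[0,0,0]],[[0,0,0],[0,0,0]]]}}

```text
time_s: 48.3
position: [0.5888, 0.0722, 0.1484]
tcp_rot: [[-0.992, 0.123, 0.002], [0.123, 0.992, -0.0], [-0.002, -0.0, -1.0]]
force: [-1.5, -0.3, 7.2]
opening: 0.003
grasp_force: 3.7
```

{"method": "drive_tool", "body": {"motion": [[[0,0,-10],[0,0,0]],[[0,0,-40],[0,0,0]],[[0,0,-40],[0,0,0]],[[0,45,0],[0,0,0]],[[0,45,0],[0,0,0]]]}}

```text
time_s: 48.8
position: [0.6011, 0.1615, 0.2397]
tcp_rot: [[-0.992, 0.127, 0.006], [0.127, 0.992, 0.0], [-0.006, 0.001, -1.0]]
force: [0.4, 0.1, -0.8]
opening: 0.006
grasp_force: 0.0
```

{"method": "drive_tool", "body": {"motion": [[[0,45,0],[0,0,0]],[[0,45,0],[0,0,0]],[[0,45,0],[0,0,0]],[[0,45,0],[0,0,0]],[[0,0,0],[0,0,0]]]}}

```text
time_s: 49.3
position: [0.6213, 0.3464, 0.237]
tcp_rot: [[-0.993, 0.118, 0.002], [0.118, 0.993, 0.003], [-0.002, 0.003, -1.0]]
force: [-0.1, -0.7, -0.9]
opening: 0.004
grasp_force: 0.0
```

```bash
python3 - <<'E'
from seg import *
t=snap("top","t30.png"); s=snap("side","s30.png")
print("gold top",[(b[0],b[1][4]) for b in blobs(t,(18,130,100),(28,255,255),8,(150,520,150,420))])
for nm,im in(("top",t),("side",s)):
    for z in(.148,): print(nm,[proj(nm,p).round(1).tolist() for p in([.4403,.0232,z],[.588,.0722,z],[.514,.0477,.144])])
g=cv2.cvtColor(s,cv2.COLOR_RGB2HSV)
for n,roi in(("scoop2",(200,320,320,420)),("scoop1",(320,400,180,225)),("drum",(260,380,225,310))):
    print(n,[(b[0],b[1]) for b in blobs(s,(0,0,95),(180,45,255),120,roi)])
E
```

```text
gold top [((np.float64(151.6), np.float64(152.2)), 25)]
top [[261.1, 274.3], [246.2, 194.1], [253.7, 233.9]]
side [[361.2, 257.9], [276.3, 256.2], [318.8, 258.8]]
scoop2 [((np.float64(304.8), np.float64(326.4)), [287, 320, 33, 14, 240]), ((np.float64(246.8), np.float64(368.1)), [213, 338, 63, 65, 1906])]
scoop1 [((np.float64(357.2), np.float64(203.5)), [334, 191, 45, 26, 657])]
drum [((np.float64(318.8), np.float64(281.4)), [266, 253, 104, 57, 3615])]
```

```bash
python3 -c "
from rig import hand_in
print(hand_in())"
```

```text
the job is handed in; nothing more can be done
None
```

I handed the job in at about 49 s on the clock. The drum holds the stray, two blanks and two stones, the empty scoops are back on the bench, and the lid is on with both pins down (heads at about 148 mm, so collars on the lid). `hand_in()` returned no verdict.

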